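Nip a ground steel block in the swing-arm screw press

ROBOT

A 7-joint arm with a two-finger parallel gripper is mounted at the origin on the work surface; the furniture and walls round the work are solid. World frame = base frame: x ahead of the robot, y to its left, z up, the work surface at z = 0. Lengths are in m, angles in rad, forces in N, time in s.
With the tool pointing down it reaches from about 0.4 to 0.85 m from the base axis. Payload 10.4 kg.
Tool frame: the origin (TCP) lies at the very end of the fingers, on their centre line; the grasp point (between the pads) lies 19 mm behind it; z points along the fingers, y is the direction in which the jaws open and shut (so a half turn about z gives the same grasp; the last joint's range is limited). The gripper opens to 87 mm and grips with 3 to 60 N. Pads are 19 mm wide; open, the fingers measure 117 mm over their backs; the gripper's body (75 mm by 190 mm) begins 51 mm behind the grasp point.
Start: joints at [1.312, 0.332, -0.065, 1.46, 0.022, 1.35, -0.088], TCP at [0.146, -0.608, 0.223] pointing down, gripper open.
Joint ranges: [-2.6, 2.6], [-0.5, 2.12], [-1.47, 1.34], [0.16, 2.42], [-1.27, 4.41], [0.06, 2.06], [-2.6, 2.6]. Speed limits (rad/s): [2.22, 2.22, 2.79, 2.79, 3.14, 3.14, 3.14].

INTERFACE

Orientations are given as a unit quaternion [x, y, z, w].
In Python, from bench import r, eyes, job gives the robot as it stands. The module is installed in compiled form; this text tells all that it offers.
- The arm moves only by the tool play_rows, never from a script. Its argument "motion" is a list of rows, each a list of 7 numbers: the shift along the tool's x, y, z as a fraction of full scale, then the turn, a rotation vector about the tool's x, y, z as a fraction of full scale, then the opening in per cent of the stroke, from 0 (shut) to 100 (fully open). A call has 1 to 5 rows; each row is the pose to reach, as a shift and turn from the pose commanded when the call began, along the tool's axes at that moment; what a row does not reach only later rows make up. Full scale, the value 1, is 0.2 m for a shift and 90 degrees for a turn. A row lasts 1/8 s, in which the tool goes at most 62.5 mm and 10.7 degrees, less where a joint would pass 70% of its speed; a pose out of reach is approached as far as the arm can. A call with a number of a shift or a turn outside -1 to 1 is refused whole. A call with a gripper value outside its range is refused whole. The fingers move at their own pace and stop on an object; "squeeze" is the grip in N (left out, the last holds). Time passes only in rows, so rows that repeat a pose let the fingers close. It gives the time, the measured TCP pose, the force and the opening at its end, in the units of the state.
- r.read_state(): the state, without advancing time (a new reading comes with each control period).
- eyes.camera(name): name is "side" or "top"; returns a dict with "image" (400x640x3 uint8, red, green, blue), "mtx" (3x3 intrinsics, pixels), "R" (3x3) and "t" (3): a world point X has camera coordinates R X + t. Camera axes: x right, y down, z forward; pixel columns grow to the right and rows downward; lengths in m; the calibration is good to about 2 mm. A picture is of the moment at which its call begins. There is no depth.
- job.close_job(): hands the job in, once; it reports no verdict.
Trained networks look in a picture, given as the dict that the camera call returned (one of the last four; its "shot" number tells which), for a name from the list of things; names that differ only in an ending like _2 or _b are one class to them, and where a whole thing is asked for, a point or a joint stands for the part that bears it (a point fixed in the world has none). Each returns a list of dicts, best first, with "p" (0 to 1); they miss things now and then, are a little off and sometimes report something else, mostly with a low value. They report only what shows in the picture. A call takes as long as a camera call. They do not tell look-alikes from the thing itself.
- eyes.regions_of(picture, label): "region" (400x640 bool, what is visible of it) and "xy" ([column, row] in pixels, amid what is visible of it).
- eyes.landmark_of(picture, label): "xy" ([column, row] in pixels: a listed point, or the origin of a listed thing).
The state is a dict: "time": time; "joint_positions": joint angles; "joint_vel": joint speeds; "joint_torque": joint torques, N m; "ee_pos": TCP position; "eef_rot": TCP orientation; "ft_force": force on the tool from outside, world axes, zero at the start; "torque": the same for the moment, N m; "width": finger opening in m.
Only numpy, scipy, OpenCV 4.12 (cv2) and the standard library are available. Lean on these libraries where they do the work, as an engineer would, in place of code of your own. Each camera call takes 0.05 s, during which the arm holds its last target. There are 200 camera calls.

TASK

Clamp the steel block in the swing-arm screw press ready for filing its sides: stand it upright, ground face up, in the middle of the press table, and stand the softwood chock upright on the middle of its ground top as packing to protect it. Then swing the press arm square over the table so the pad is centred on the chock, wind the crank down until the pad just touches, and give it half a turn more, no further, to set the nip. Leave the two tall electrode blocks and the brass bush that stand close by where they are.

Things in the scene. Friction and masses are not known exactly. Their poses are not given: they have to be found in the camera images.
- press: Grey cast bench press, bolted down: base casting 128 x 340 x 25 mm, a round steel table (diameter 104 mm) near one end, a steel column (diameter 40 mm) near the other, and an arm that swings on the column. Origin on the bench under the centre of the table; z up, +y points from the table to the column axis, 220 mm away; +x is the side to which the arm is swung out at the start, over an open orange box, about 80 mm tall, that is fixed to the bench.
- press_table (a point): Centre of the table's flat top, 35 mm above the bench.
- press_pivot (a point): Point on the column axis about which the arm swings, 215 mm above the bench. The hub of the arm round it has a diameter of 70 mm, and the nut on it ends 266 mm above the bench.
- press_beam (a point): Centre of the top face of the arm's straight beam, 100 mm out from the column axis: a good place to grip across the beam, which is 30 mm wide and 44 mm deep below this face (a 12 mm wide rib hangs below). Its axes turn with the arm: y points back along the beam to the column, x across it.
- press_arm (a joint): Swing of the arm about the vertical column axis (rad): 0 square over the table (pad on the table's centre), positive swung out anticlockwise seen from above, to the press's +x side. Starts 0.85 to 1.25. Stiff by friction (about 1.4 N m), so it stays where it is released.
- press_head (a point): Point on the screw axis at the top of the arm's head, 253 mm above the bench, 220 mm from the column axis. The crank turns about the vertical through it. The head is round, diameter 60 mm, and its underside is 186 mm above the bench.
- press_knob (a point): Centre of the crank's upright black grip, 55 mm from the screw axis, 290 mm above the bench whatever the crank angle (the screw does not rise). The grip is 25 mm in diameter and 45 mm tall (265 to 310 mm above the bench) and spins freely on its own pin, so it can be held in a gripper of fixed heading and led round the circle. The crank blade under it is 9 mm thick; the nut on the screw ends 272 mm above the bench.
- press_crank (a joint): Crank angle (rad), grows as it turns clockwise seen from above. Clockwise winds the steel quill and pad down, 12 mm a turn. Range 0 to 18; starts 3.5 to 8.2. Friction about 0.1 N m; it stays where it is left.
- press_pad (a point): Centre of the flat underside of the press's pad, a dark steel disc of diameter 36 mm and 10 mm thick, under the arm's head. At crank angle 0 it is 158 mm above the bench, and it sinks 12 mm a turn until it touches.
- press_foot (a joint): How far the sprung pad is pushed up towards the quill (m): 0 while the pad hangs free (14 mm of thin stem and coil spring then shows between pad and quill), growing by the crank's feed after contact, so half a turn after contact is 0.006. Spring 2.5 N/mm with 3.5 N preload; range 0 to 0.013.
- steel_block: Black steel block with a bright ground top, 42 x 72 x 49 mm (x, y, z), about 0.6 kg, standing in one half of the tray. Origin at the centre of its underside, z up through the ground top. Grip across the 42 mm.
- chock: Plain softwood chock without holes, 35 x 45 x 55 mm (x, y, z; it stands 55 mm tall), about 0.09 kg, standing in the other half of the tray. Origin at the centre of its underside. Grip across the 35 mm.
- tray: Open black tray, 146 x 223 x 67 mm (x, y, z), walls 3 mm, floor 2.5 mm, loose. The steel block and the chock stand in it about 47 mm either side of its centre along y, either way round, their narrow sides facing along the tray's y. Origin at the centre of its underside.
- electrode_a: Tall brown copper electrode block with two holes, 80 x 26 x 107 mm, standing to the left of the press table; leave it. Origin at the centre of its underside.
- electrode_b: Tall brown copper electrode block with two holes, 80 x 26 x 95 mm, standing close to the far end of the tray; leave it. Origin at the centre of its underside.
- brass_bush: Flanged brass bush, diameter 54 mm, 44 mm tall, standing between the robot and the press table; leave it. Origin at the centre of its underside.
There are look-alikes about, which are no part of the job. What is shaped like the chock but turquoise is not meant. Leave any purple look-alike of the steel_block alone.

How it is judged:
On the way, in this order (a step that is already met when the one before it is completed fails the run):
1. the steel block stands in the middle of the press table with the chock standing on its ground top (horizontal distance between steel_block and press_table below 0.015 m and z of steel_block in the frame of press_table between -0.003 and 0.004 m and angle between each of steel_block, chock's own z axis and vertical below 0.1 rad and horizontal distance between chock and steel_block below 0.012 m and z of chock in the frame of press_table between 0.045 and 0.053 m), for 0.2 s.
2. the arm is square over the table, the pad over the chock and not yet pressing (value of joint press_arm between -0.07 and 0.07 rad and horizontal distance between press_pad and chock below 0.012 m and value of joint press_foot below 0.0015 m), for 0.1 s.
At the end, for the whole second after the job is handed in: Block upright on the press table within 15 mm of its centre; chock upright on the block, centred within 12 mm; arm within 0.07 rad of square, pad within 12 mm of the chock's centre; sprung pad pushed up 4.5 to 7.5 mm (half a turn, give or take an eighth); all at rest (all of step 1 and value of joint press_arm between -0.07 and 0.07 rad and horizontal distance between press_pad and chock below 0.012 m and value of joint press_foot between 0.0045 and 0.0075 m and linear speed of each of chock, steel_block below 0.01 m/s and velocity of joint press_crank between -0.05 and 0.05 rad/s); the robot touches nothing.
It fails at once if the press is overtightened: the pad pushed up more than 9 mm, three quarters of a turn after contact (value of joint press_foot above 0.009 m).
It fails at once if bystander disturbed: electrode_a moved more than 30 mm (distance of electrode_a from where it was at the start of the episode above 0.03 m).
It fails at once if bystander disturbed: electrode_b moved more than 30 mm (distance of electrode_b from where it was at the start of the episode above 0.03 m).
It fails at once if bystander disturbed: brass_bush moved more than 30 mm (distance of brass_bush from where it was at the start of the episode above 0.03 m).
It also fails if it takes over 72 s, if anything falls off the work surface, if the arm or the gripper's body presses on something with over 40 N, if the wrist force passes 120 N, or if a joint passes its speed limit or range.

## Working session

There is one attempt and no reset: what is moved stays moved. The work goes in short steps, Python scripts to look and compute and a tool call to move; the robot and the scene stay as the last step left them, time stands still between calls to the robot, and variables do not carry over. Pictures are saved under pics/ and viewed, about 8 in all and at most 12, crops included, and the job is handed in when it is done.

Besides the shell and the picture viewer there is one more tool, called after ">>>" by a JSON object that holds its "fn" and its "kwargs". play_rows: Moves the arm, as the interface text tells. Shift numbers are shares of 0.2 m and turn numbers shares of 90 degrees, none past 1 either way. Its arguments: {"type":"object","properties":{"motion":{"type":"array","items":{"type":"array","items":{"type":"number"}}},"squeeze":{"type":"number"}},"required":["motion"]}

```bash
mkdir -p pics && cat > h.py <<'E'
import numpy as np, cv2
from bench import r, eyes, job
def save(img,name): cv2.imwrite('pics/'+name, cv2.cvtColor(img,cv2.COLOR_RGB2BGR))
def proj(c,X):
    p=c['mtx']@(c['R']@np.asarray(X,float)+c['t']); return p[:2]/p[2]
def onz(c,xy,z):
    d=c['R'].T@np.linalg.solve(c['mtx'],[xy[0],xy[1],1.]); o=-c['R'].T@c['t']
    return o+d*(z-o[2])/d[2]
def tri(cs,xys):
    A=[];b=[]
    for c,xy in zip(cs,xys):
        d=c['R'].T@np.linalg.solve(c['mtx'],[xy[0],xy[1],1.]);d/=np.linalg.norm(d);o=-c['R'].T@c['t']
        P=np.eye(3)-np.outer(d,d);A.append(P);b.append(P@o)
    A=np.vstack(A);b=np.hstack(b);x=np.linalg.lstsq(A,b,rcond=None)[0]
    return x, np.linalg.norm(A@x-b)
E
python3 - <<'E'
from h import *
cs={n:eyes.camera(n) for n in('side','top')}
save(cs['side']['image'],'s0.png');save(cs['top']['image'],'t0.png')
print(r.read_state()); 
for n,c in cs.items(): print(n,'pos',-c['R'].T@c['t'],c['mtx'][0,0])
for l in ['press_table','press_pivot','press_beam','press_head','press_knob','press_pad','steel_block','chock','tray','electrode_a','electrode_b','brass_bush','press']:
    L={n:eyes.landmark_of(c,l) for n,c in cs.items()}
    for n in L: print(l,n,[(np.round(d['xy']).tolist(),round(d['p'],2)) for d in L[n][:3]])
    if all(L.values()):
        x,e=tri(list(cs.values()),[L[n][0]['xy'] for n in cs]); print('   ',x.round(4),round(e,4))
E
```

```text
{'time': 0.1, 'joint_positions': array([ 1.31243418,  0.33279893, -0.06472478,  1.46084406,  0.02159159,
        1.34989822, -0.08850941]), 'joint_vel': array([ 9.31640351e-05, -2.74790820e-03, -6.68316734e-04, -1.71808869e-03,
       -9.37916330e-05, -4.69133759e-04, -1.36133388e-03]), 'joint_torque': array([ 2.18570349e-03, -6.24547505e+01,  2.54336715e-02, -3.90719247e+01,
       -6.13033469e-02,  3.66750592e-02,  1.48782652e-05]), 'ee_pos': array([ 0.14592454, -0.60737509,  0.22184598]), 'eef_rot': array([ 9.93058044e-01,  1.17623673e-01, -9.35861039e-05, -6.19697289e-04]), 'ft_force': array([0.63524753, 0.80065765, 0.26119408]), 'torque': array([ 0.00852666, -0.04861438, -0.00777262]), 'width': 0.08714414873034496}
side pos [ 0.21038018 -1.12837827  0.7882465 ] 398.7187440873578
top pos [0.22676012 0.01264981 1.63346056] 468.60161295130587
press_table side [([292.0, 195.0], 0.75)]
press_table top [([264.0, 166.0], 0.4), ([233.0, 153.0], 0.29)]
    [0.5347 0.1772 0.1396] 0.128
press_pivot side [([343.0, 146.0], 0.9)]
press_pivot top [([206.0, 141.0], 0.86), ([235.0, 154.0], 0.37)
[... 760 characters left out ...]
0], 0.69), ([398.0, 239.0], 0.67)]
    [ 0.33   -0.2468 -0.0028] 0.0988
tray side [([324.0, 296.0], 0.88), ([332.0, 186.0], 0.68)]
tray top []
electrode_a side [([366.0, 297.0], 0.81), ([286.0, 187.0], 0.63)]
electrode_a top [([398.0, 188.0], 0.78)]
    [ 0.5703 -0.2868 -0.0095] 0.0052
electrode_b side [([366.0, 297.0], 0.81), ([286.0, 187.0], 0.63)]
electrode_b top [([398.0, 188.0], 0.78)]
    [ 0.5703 -0.2868 -0.0095] 0.0052
brass_bush side [([334.0, 161.0], 0.7), ([268.0, 204.0], 0.55)]
brass_bush top [([218.0, 248.0], 0.63)]
    [0.492  0.2722 0.2079] 0.1995
press side [([292.0, 201.0], 0.59), ([334.0, 162.0], 0.49)]
press top [([216.0, 219.0], 0.85)]
    [ 0.4772  0.3631 -0.0046] 0.0024
```

```bash
python3 - <<'E'
import cv2
s=cv2.imread('pics/s0.png');t=cv2.imread('pics/t0.png')
cv2.imwrite('pics/s0c.png',cv2.resize(s[100:380,220:420],None,fx=2.6,fy=2.6,interpolation=cv2.INTER_CUBIC)[:600*2][:,:800])
a=cv2.resize(s[110:370,230:410],(415,600),interpolation=cv2.INTER_CUBIC)
cv2.imwrite('pics/s0c.png',a)
cv2.imwrite('pics/t0c.png',cv2.resize(t[100:320,170:470],(800,587),interpolation=cv2.INTER_CUBIC))
E
```

```text
(no output)
```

View pics/s0c.png

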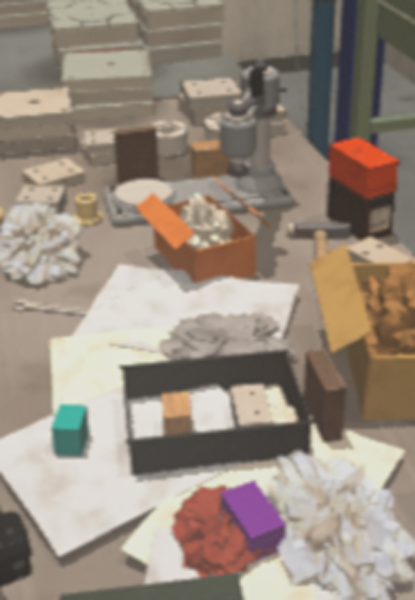

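View pics/t0c.png

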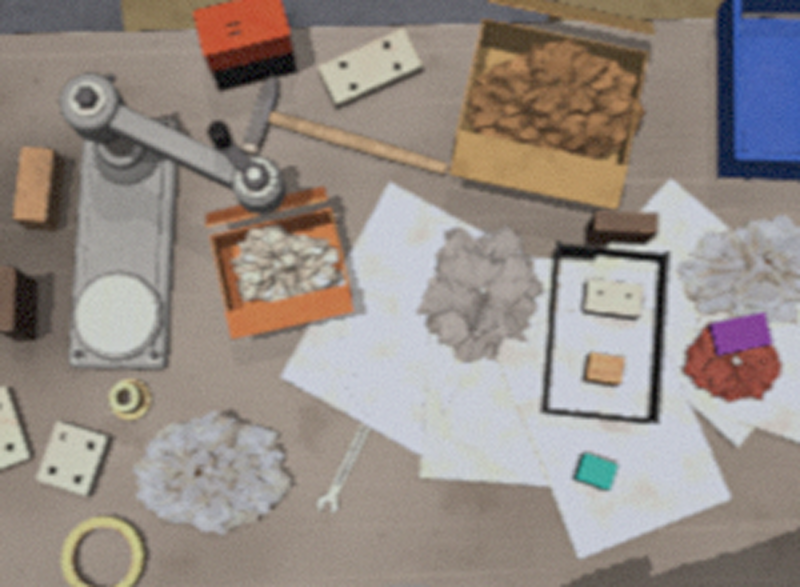

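Side crop: press at the back (table at crop 145,193), arm swung over the orange box. The tray is in the foreground, with the steel block (250,400) and wood chock (177,410) inside. Candidates in the top crop:
- **Block:** the one in the tray (612,297) with a bright top, or the purple one on the red heap (740,333). The tray one fits.
- **Chock:** the brown one in the tray (604,368), or the turquoise one outside it (596,470). The brown one fits.

I'll confirm in one enlarged crop while measuring.

```bash
python3 - <<'E'
from h import *
cs={n:eyes.camera(n) for n in('side','top')}
c=cs['top']; print('base px',proj(c,[0,0,0]),'tcp',proj(c,[.146,-.607,.222]),proj(cs['side'],[.146,-.607,.222]))
def best(n,l,near,rad=25):
    return [d for d in eyes.regions_of(cs[n],l) if np.hypot(*(np.array(d['xy'])-near))<rad]
for n,l,near,z in [('top','steel_block',(399,211),.0515),('top','chock',(396,238),.0575),('top','tray',(398,225),.067),('side','steel_block',(340,283),.05),('side','chock',(307,285),.05),
   ('top','press_knob',(255,152),.29),('top','press_head',(266,166),.25),('top','press_table',(214,217),.035),('top','press',(214,200),.03),('top','brass_bush',(218,248),.04),('top','electrode_a',(174,213),.1),('top','electrode_b',(403,185),.09),('side','electrode_a',(286,180),.1),('side','brass_bush',(268,200),.04),('side','electrode_b',(370,280),.09)]:
    for d in best(n,l,near)[:1]:
        m=d['region'].astype(np.uint8); k=cv2.findContours(m,0,1)[0]; k=max(k,key=cv2.contourArea)
        rc=cv2.minAreaRect(k); M=cv2.moments(k)
        cen=np.array([M['m10'],M['m01']])/max(M['m00'],1e-9)
        corn=[onz(c if n=='top' else cs[n],p,z)[:2].round(4).tolist() for p in cv2.boxPoints(rc)]
        print(n,l,round(d['p'],2),'cen',cen.round(1),onz(cs[n],cen,z).round(4)[:2],'rect',np.round(rc[1],1),round(rc[2],1),corn)
for l in ['brass_bush','electrode_a','chock','steel_block','tray']:
    for n in cs: print(l,n,[(np.round(d['xy'],1).tolist(),round(d['p'],2),onz(cs[n],d['xy'],0).round(3)[:2].tolist()) for d in eyes.landmark_of(cs[n],l)[:4]])
img=c['image']
hsv=cv2.cvtColor(img,cv2.COLOR_RGB2HSV)
# table: bright, near (214,217)
g=cv2.cvtColor(img,cv2.COLOR_RGB2GRAY)
m=np.zeros_like(g); m[195:240,192:238]=(g[195:240,192:238]>195)
k=max(cv2.findContours(m,0,1)[0],key=cv2.contourArea); e=cv2.fitEllipse(k); print('table',e,onz(c,e[0],.035))
A=cv2.resize(img[185:260,365:440],(590,590),interpolation=cv2.INTER_NEAREST); save(A,'trayc.png')
E
```

```text
base px [321.87140526 357.53033814] tcp [528.41406454 312.12309733] [210.90735346 359.1753986 ]
top steel_block 0.56 cen [398.9 211.7] [ 0.4798 -0.2742] rect [22.4 13.8] 6.7 [[0.4611, -0.2319], [0.5087, -0.2397], [0.4979, -0.3156], [0.4505, -0.3073]]
top chock 0.71 cen [394.7 237.9] [ 0.3896 -0.2541] rect [14.8 11.7] 8.1 [[0.3742, -0.2258], [0.4134, -0.2333], [0.4052, -0.2825], [0.3661, -0.2748]]
top tray 0.59 cen [406.7 214.2] [ 0.4681 -0.2974] rect [76.1 36.6] 61.9 [[0.5444, -0.1959], [0.6023, -0.3095], [0.3693, -0.416], [0.3143, -0.3047]]
side steel_block 0.54 cen [338.1 285.9] [ 0.4814 -0.2844] rect [18. 16.] 90.0 [[0.4732, -0.2408], [0.518, -0.2536], [0.4933, -0.3274], [0.4511, -0.3154]]
side chock 0.77 cen [305.4 288.6] [ 0.3896 -0.2703] rect [17. 11.] 90.0 [[0.3832, -0.2293], [0.4138, -0.238], [0.3964, -0.3083], [0.3674, -0.3001]]
top press_knob 0.59 cen [258.7 158.7] [0.6096 0.1762] rect [29.8  9.3] 46.8 [[0.6349, 0.2174], [0.6541, 0.1973], [0.5858, 0.1367], [0.5669, 0.1568]]
top press 0.82 cen [220.9 182.1] [0.6018 0.3403] rect [109.6  82.4] 88.8 [[0.8023, 0.4445], [0.8024, 
[... 1069 characters left out ...]
216.3], 0.75, [0.488, 0.485]), ([398.0, 188.7], 0.74, [0.571, -0.285])]
chock side [([308.8, 301.0], 0.61, [0.399, -0.267]), ([322.0, 297.2], 0.23, [0.44, -0.262])]
chock top [([395.4, 242.2], 0.73, [0.38, -0.266]), ([390.2, 277.5], 0.71, [0.259, -0.241])]
steel_block side [([337.2, 297.4], 0.8, [0.482, -0.275]), ([338.8, 342.6], 0.61, [0.436, -0.437]), ([340.4, 145.6], 0.47, [0.881, 0.946])]
steel_block top [([444.4, 225.9], 0.86, [0.434, -0.44]), ([398.4, 212.6], 0.84, [0.485, -0.282])]
tray side [([323.8, 297.7], 0.96, [0.444, -0.266])]
tray top []
table ((213.1127471923828, 217.47427368164062), (26.557689666748047, 27.79698371887207), 54.45608139038086) [0.47606523 0.36447074 0.035     ]
```

View pics/trayc.png

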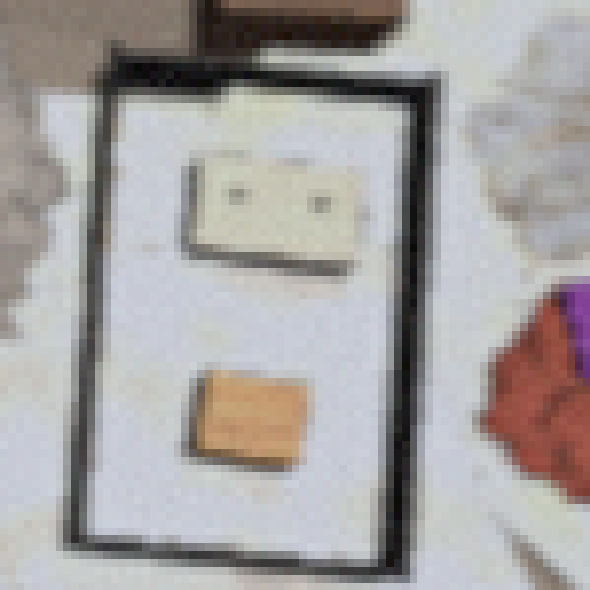

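Confirmed: in the tray crop the black-sided block with the bright top is at (275,208) and the plain wood chock at (252,418). The turquoise and purple ones are both outside the tray. Next I compute the grasp moves.

```bash
cat >> h.py <<'E'
from scipy.spatial.transform import Rotation as Ro
def cmd(target, jawdeg, pos=None, rot=None):
    """print shift/turn fractions from current measured pose to target TCP, tool down, jaw heading (world deg, mod 180 nearest)"""
    s=r.read_state(); p=s['ee_pos'] if pos is None else np.array(pos); q=Ro.from_quat(s['eef_rot'] if rot is None else rot)
    best=None
    for h in (jawdeg,jawdeg+180):
        a=np.radians(h); y=np.array([np.cos(a),np.sin(a),0]); z=np.array([0,0,-1.]); x=np.cross(y,z)
        T=Ro.from_matrix(np.c_[x,y,z]); rv=(q.inv()*T).as_rotvec()
        if best is None or np.linalg.norm(rv)<np.linalg.norm(best[0]): best=(rv,T)
    sh=q.inv().apply(np.array(target)-p)/.2
    print('shift',sh.round(4).tolist(),'turn',(best[0]/(np.pi/2)).round(4).tolist(),'q',best[1].as_quat().round(4).tolist())
    return best[1]
E
python3 - <<'E'
from h import *
c=eyes.camera('top')
def P(u,v,z): return onz(c,(365+u/7.867-.5,185+v/7.867-.5),z)
for nm,z,q in [('block',.0515,[(200,153),(358,172),(350,262),(192,243)]),('chock',.0575,[(205,370),(308,382),(298,465),(197,455)]),('tray',.067,[(112,55),(438,78),(408,575),(68,545)])]:
    w=np.array([P(u,v,z) for u,v in q])[:,:2]; cen=w.mean(0)
    lo=(w[1]-w[0]+w[2]-w[3])/2; sh=(w[0]-w[3]+w[1]-w[2])/2
    print(nm,cen.round(4),'long',np.linalg.norm(lo).round(4),np.degrees(np.arctan2(*lo[::-1])).round(1),'short',np.linalg.norm(sh).round(4),np.degrees(np.arctan2(*sh[::-1])).round(1))
cmd([.482,-.277,.15],-7)
E
```

```text
block [ 0.4825 -0.2763] long 0.0689 -98.2 short 0.0399 -8.0
chock [ 0.3904 -0.2604] long 0.0438 -97.4 short 0.0365 -9.1
tray [ 0.4356 -0.2632] long 0.1426 -95.8 short 0.2142 -7.2
shift [2.0197, -1.2157, 0.3629] turn [0.0001, 0.0, -0.7721] q [0.749, 0.6626, 0.0, 0.0]
```

>>> {"fn": "play_rows", "kwargs": {"motion": [[0.2,-0.12,0,0,0,-0.1,75],[0.4,-0.24,0,0,0,-0.2,75],[0.6,-0.36,0,0,0,-0.3,75],[0.8,-0.48,0,0,0,-0.4,75],[1,-0.6,0,0,0,-0.5,75]]}}

```text
time: 3.42
ee_pos: [0.3134, -0.4432, 0.2228]
eef_rot: [0.871, 0.491, -0.0, 0.0]
ft_force: [0.6, 0.3, 0.2]
width: 0.0652
```

```bash
python3 -c "
from h import *
s=r.read_state();print(s['ee_pos'],s['joint_positions'].round(3),s['width'])
cmd([.482,-.277,.13],-8)"
```

```text
[ 0.31343831 -0.44318846  0.22278803] [ 1.137  0.168 -0.297  1.668  0.051  1.313  0.287] 0.06515479528965014
shift [1.1475, 0.2903, 0.4637] turn [0.0003, 0.0003, -0.2577] q [0.7547, 0.6561, 0.0, 0.0]
```

>>> {"fn": "play_rows", "kwargs": {"motion": [[0.25,0.06,0,0,0,-0.06,72],[0.5,0.13,0,0,0,-0.13,72],[0.75,0.19,0,0,0,-0.2,72],[1,0.26,0.2,0,0,-0.258,72],[1,0.29,0.35,0,0,-0.258,72]]}}

```text
time: 4.05
ee_pos: [0.4693, -0.3002, 0.152]
eef_rot: [0.754, 0.657, 0.001, 0.0]
ft_force: [-1.2, 0.2, -0.3]
width: 0.0625
```

```bash
python3 -c "
from h import *
s=r.read_state();print(s['ee_pos'],s['joint_positions'].round(3),s['width'])
cmd([.482,-.277,.03],-8)"
```

```text
[ 0.46926779 -0.30015703  0.15198107] [ 0.899  0.272 -0.478  1.716  0.132  1.185  0.25 ] 0.062463138970340656
shift [0.1227, 0.0463, 0.6101] turn [0.0011, -0.0007, 0.0019] q [0.7547, 0.6561, 0.0, 0.0]
```

>>> {"fn": "play_rows", "kwargs": {"motion": [[0.123,0.046,0.05,0,0,0,72],[0.123,0.046,0.25,0,0,0,72],[0.123,0.046,0.45,0,0,0,72],[0.123,0.046,0.6,0,0,0,72],[0.123,0.046,0.61,0,0,0,72]]}}

```text
time: 4.68
ee_pos: [0.4777, -0.2803, 0.0288]
eef_rot: [0.756, 0.654, -0.001, -0.002]
ft_force: [-0.8, 1.2, -0.2]
width: 0.0629
```

```bash
python3 - <<'E'
from h import *
s=r.read_state();print(s['ee_pos'],s['ft_force'])
cs={n:eyes.camera(n) for n in('side','top')}
a=cv2.resize(cs['top']['image'][185:260,365:440],(400,400),interpolation=cv2.INTER_NEAREST)
b=cv2.resize(cs['side']['image'][245:320,270:370],(533,400),interpolation=cv2.INTER_NEAREST)
save(np.hstack([a,b[:,:400]]),'g1.png')
E
```

```text
[ 0.47771402 -0.28030958  0.02876756] [-0.83963723  1.18182186 -0.24976606]
```

View pics/g1.png

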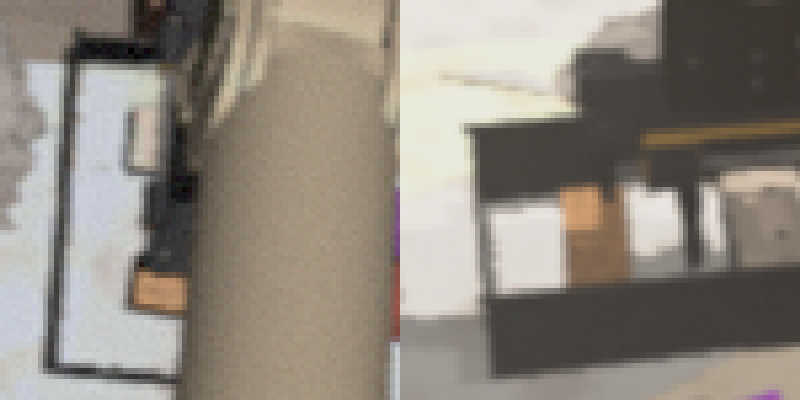

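>>> {"fn": "play_rows", "kwargs": {"motion": [[0,0,0,0,0,0,60],[0,0,0,0,0,0,30],[0,0,0,0,0,0,20],[0,0,0,0,0,0,20]], "squeeze": 50}}

```text
time: 5.28
ee_pos: [0.4804, -0.2816, 0.0318]
eef_rot: [0.756, 0.654, 0.001, 0.002]
ft_force: [4.5, -0.5, 5.5]
width: 0.0415
```

>>> {"fn": "play_rows", "kwargs": {"motion": [[0,0,0,0,0,0,20],[0,0,-0.05,0,0,0,20],[0,0,-0.2,0,0,0,20],[0,0,-0.4,0,0,0,20],[0,0,-0.6,0,0,0,20]]}}

```text
time: 5.9
ee_pos: [0.4775, -0.2804, 0.1508]
eef_rot: [0.756, 0.654, -0.001, -0.002]
ft_force: [0.6, -0.9, -6.9]
width: 0.0417
```

```bash
python3 - <<'E'
from h import *
s=r.read_state();print(s['ee_pos'],s['ft_force'],s['width'],s['joint_positions'].round(2))
cs={n:eyes.camera(n) for n in('side','top')}
a=cv2.resize(cs['top']['image'][160:260,340:440],(400,400),interpolation=cv2.INTER_NEAREST)
b=cv2.resize(cs['side']['image'][220:320,270:370],(400,400),interpolation=cv2.INTER_NEAREST)
save(np.hstack([a,b]),'g2.png')
cmd([.476,.3645,.18],-4)
E
```

```text
[ 0.47745657 -0.28040403  0.1507986 ] [ 0.60908538 -0.91490616 -6.87310951] 0.04166861584812507 [ 0.87  0.27 -0.49  1.72  0.14  1.19  0.2 ]
shift [3.1936, -0.4853, -0.1378] turn [0.0026, 0.0015, -0.0475] q [0.7314, 0.682, 0.0, 0.0]
```

View pics/g2.png

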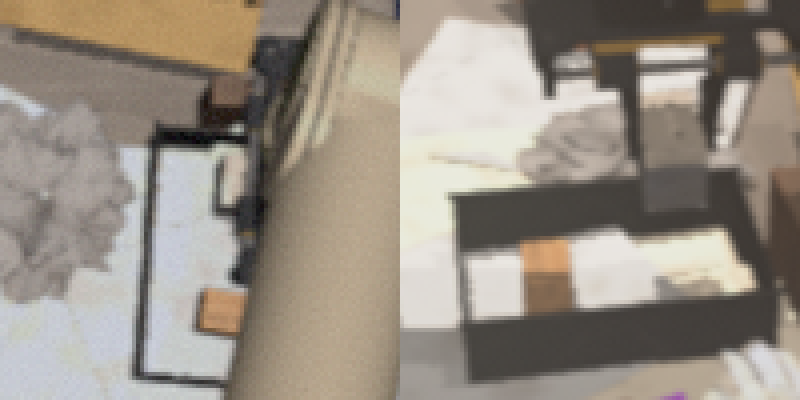

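```bash
python3 - <<'E'
from h import *
p=np.array([.4785,-.281,.151])
for w in [(.43,-.09,.185),(.41,.1,.185),(.43,.28,.185),(.476,.3605,.16)]:
    cmd(w,-8,pos=p,rot=[.7547,.6561,0,0]); p=np.array(w)
E
```

```text
shift [0.912, -0.373, -0.17] turn [0.0, 0.0, 0.0] q [0.7547, 0.6561, 0.0, 0.0]
shift [0.9269, -0.2312, 0.0] turn [0.0, 0.0, 0.0] q [0.7547, 0.6561, 0.0, 0.0]
shift [0.9052, -0.0262, 0.0] turn [0.0, 0.0, 0.0] q [0.7547, 0.6561, 0.0, 0.0]
shift [0.4306, 0.1718, 0.125] turn [0.0, 0.0, 0.0] q [0.7547, 0.6561, 0.0, 0.0]
```

>>> {"fn": "play_rows", "kwargs": {"motion": [[0.1,-0.1,-0.1,0,0,0,20],[0.3,-0.2,-0.17,0,0,0,20],[0.5,-0.3,-0.17,0,0,0,20],[0.7,-0.37,-0.17,0,0,0,20],[0.912,-0.373,-0.17,0,0,0,20]]}}

```text
time: 6.62
ee_pos: [0.4291, -0.0888, 0.1826]
eef_rot: [0.757, 0.654, -0.001, -0.001]
ft_force: [0.5, -0.5, -6.4]
width: 0.042
```

>>> {"fn": "play_rows", "kwargs": {"motion": [[0.2,-0.06,0,0,0,0,20],[0.4,-0.12,0,0,0,0,20],[0.6,-0.17,0,0,0,0,20],[0.8,-0.21,0,0,0,0,20],[0.927,-0.231,0,0,0,0,20]]}}

```text
time: 7.25
ee_pos: [0.4106, 0.1017, 0.1828]
eef_rot: [0.756, 0.655, -0.001, -0.001]
ft_force: [0.2, -0.9, -6.6]
width: 0.0415
```

```bash
python3 - <<'E'
from h import *
s=r.read_state();print(s['time'],s['ee_pos'],s['ft_force'],s['width'],s['joint_positions'].round(2))
cmd([.43,.28,.185],-8)
E
```

```text
7.25 [0.41055604 0.10174287 0.1828289 ] [ 0.18130177 -0.8998926  -6.63505614] 0.04146212758062909 [ 0.59 -0.06 -0.89  1.97 -0.05  1.21 -0.42]
shift [0.896, -0.0306, -0.0117] turn [-0.0018, 0.0006, -0.002] q [0.7547, 0.6561, 0.0, 0.0]
```

>>> {"fn": "play_rows", "kwargs": {"motion": [[0.18,0,0,0,0,0,20],[0.36,0,0,0,0,0,20],[0.54,0,0,0,0,0,20],[0.72,-0.02,0,0,0,0,20],[0.9,-0.03,0,0,0,0,20]]}}

```text
time: 7.88
ee_pos: [0.4312, 0.2794, 0.1825]
eef_rot: [0.756, 0.654, -0.002, -0.0]
ft_force: [1.0, -0.3, -6.7]
width: 0.0413
```

```bash
python3 - <<'E'
from h import *
s=r.read_state();print(s['time'],s['ee_pos'],s['ft_force'],s['width'],s['joint_positions'].round(2))
cmd([.476,.3605,.12],-4)
E
```

```text
7.875 [0.43124372 0.27935459 0.18249237] [ 1.01107727 -0.28191809 -6.69411824] 0.04125419210697798 [ 0.26  0.26 -1.05  1.76  0.24  1.26 -0.99]
shift [0.4344, 0.1638, 0.3111] turn [-0.0017, 0.0014, -0.0476] q [0.7314, 0.682, 0.0, 0.0]
```

>>> {"fn": "play_rows", "kwargs": {"motion": [[0.15,0.06,0,0,0,-0.02,20],[0.3,0.12,0.05,0,0,-0.04,20],[0.434,0.164,0.15,0,0,-0.047,20],[0.434,0.164,0.35,0,0,-0.047,20],[0.434,0.164,0.45,0,0,-0.047,20]]}}

```text
time: 8.5
ee_pos: [0.4753, 0.3588, 0.0904]
eef_rot: [0.731, 0.682, -0.003, -0.0]
ft_force: [-0.3, 0.4, -6.4]
width: 0.0414
```

```bash
python3 - <<'E'
from h import *
s=r.read_state();print(s['time'],s['ee_pos'],s['ft_force'],s['width'],s['joint_positions'].round(2))
cs={n:eyes.camera(n) for n in('side','top')}
a=cv2.resize(cs['top']['image'][170:260,170:260],(400,400),interpolation=cv2.INTER_NEAREST)
b=cv2.resize(cs['side']['image'][140:220,250:330],(400,400),interpolation=cv2.INTER_NEAREST)
save(np.hstack([a,b]),'p1.png')
c=cs['side'];print(proj(c,[.476,.3645,.035]),proj(c,[.476-.052,.3645,.035]),proj(c,[.476+.052,.3645,.035]),'want block front bottom', [proj(c,[.476+d,.3645-.036,s['ee_pos'][2]-.028]).round(1) for d in (-.021,.021)])
E
```

```text
8.5 [0.47531918 0.35879029 0.09036102] [-0.27997387  0.35555938 -6.3550507 ] 0.04141630700077705 [-0.    0.56 -0.94  1.65  0.48  1.19 -1.13]
[291.02779998 192.5001285 ] [278.89809602 194.07851647] [302.99467869 190.94292831] want block front bottom [array([287.4, 191. ]), array([297.4, 189.7])]
```

View pics/p1.png

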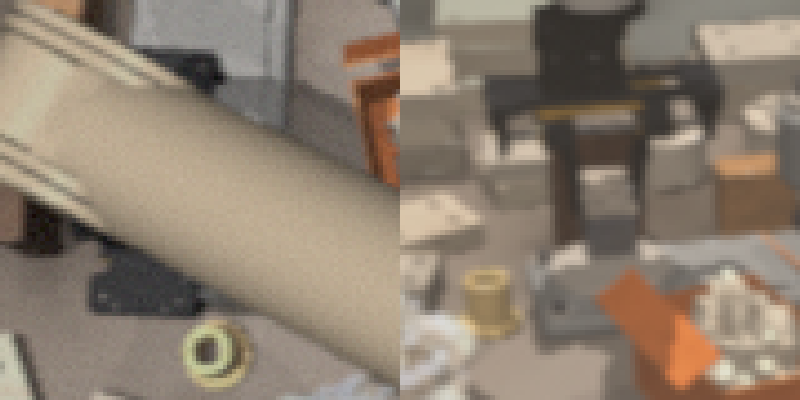

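>>> {"fn": "play_rows", "kwargs": {"motion": [[0,0,0.07,0,0,0,20],[0,0,0.11,0,0,0,20],[0,0,0.12,0,0,0,20],[0,0,0.125,0,0,0,20]]}}

```text
time: 9.1
ee_pos: [0.4775, 0.3606, 0.0699]
eef_rot: [0.732, 0.682, 0.0, 0.0]
ft_force: [-0.1, -0.1, -5.7]
width: 0.0415
```

>>> {"fn": "play_rows", "kwargs": {"motion": [[0,0,0.008,0,0,0,20],[0,0,0.008,0,0,0,20]]}}

```text
time: 9.35
ee_pos: [0.4773, 0.3605, 0.068]
eef_rot: [0.732, 0.682, 0.0, 0.0]
ft_force: [-0.7, -0.2, -6.8]
width: 0.0413
```

>>> {"fn": "play_rows", "kwargs": {"motion": [[0,0,0.01,0,0,0,20],[0,0,0.01,0,0,0,20]]}}

```text
time: 9.6
ee_pos: [0.4772, 0.3604, 0.0658]
eef_rot: [0.732, 0.682, -0.0, 0.0]
ft_force: [0.2, -1.1, -7.1]
width: 0.0418
```

>>> {"fn": "play_rows", "kwargs": {"motion": [[0,0,0.008,0,0,0,20],[0,0,0.008,0,0,0,20]]}}

```text
time: 9.85
ee_pos: [0.4774, 0.3605, 0.0643]
eef_rot: [0.732, 0.682, 0.0, 0.0]
ft_force: [0.4, -0.3, -5.1]
width: 0.0417
```

>>> {"fn": "play_rows", "kwargs": {"motion": [[0,0,0.006,0,0,0,20],[0,0,0.006,0,0,0,20]]}}

```text
time: 10.1
ee_pos: [0.4773, 0.3606, 0.0643]
eef_rot: [0.732, 0.682, 0.0, 0.0]
ft_force: [-4.0, -4.7, 7.5]
width: 0.0416
```

>>> {"fn": "play_rows", "kwargs": {"motion": [[0,0,0,0,0,0,60],[0,0,0,0,0,0,75],[0,0,0,0,0,0,75],[0,0,-0.2,0,0,0,75],[0,0,-0.5,0,0,0,75]]}}

```text
time: 10.72
ee_pos: [0.4767, 0.3597, 0.1629]
eef_rot: [0.732, 0.682, -0.002, -0.0]
ft_force: [1.4, 0.7, 0.0]
width: 0.0648
```

```bash
python3 - <<'E'
from h import *
s=r.read_state();print(s['time'],s['ee_pos'],s['width'],s['joint_positions'].round(2))
p=s['ee_pos'];q=s['eef_rot']
for w in [(.42,.27,.2),(.41,.1,.2),(.42,-.08,.2),(.39,-.2604,.15)]:
    cmd(w,-4,pos=p,rot=[.7314,.682,0,0]); p=np.array(w)
E
```

```text
10.725 [0.47665619 0.35967013 0.16290354] 0.06483714926231354 [ 0.03  0.49 -0.99  1.57  0.42  1.31 -1.09]
shift [-0.467, -0.2513, -0.1855] turn [0.0, 0.0, -0.0] q [0.7314, 0.682, 0.0, 0.0]
shift [-0.8514, 0.0095, 0.0] turn [0.0, 0.0, -0.0] q [0.7314, 0.682, 0.0, 0.0]
shift [-0.8943, 0.1127, 0.0] turn [0.0, 0.0, -0.0] q [0.7314, 0.682, 0.0, 0.0]
shift [-0.9103, -0.0867, 0.25] turn [0.0, 0.0, -0.0] q [0.7314, 0.682, 0.0, 0.0]
```

>>> {"fn": "play_rows", "kwargs": {"motion": [[-0.1,-0.05,-0.1,0,0,0,72],[-0.25,-0.13,-0.18,0,0,0,72],[-0.467,-0.25,-0.18,0,0,0,72]]}}

```text
time: 11.1
ee_pos: [0.4208, 0.2714, 0.2002]
eef_rot: [0.731, 0.682, 0.001, -0.0]
ft_force: [-0.3, -0.8, 0.6]
width: 0.0625
```

>>> {"fn": "play_rows", "kwargs": {"motion": [[-0.2,0,0,0,0,0,72],[-0.42,0,0,0,0,0,72],[-0.64,0,0,0,0,0,72],[-0.85,0.01,0,0,0,0,72]]}}

```text
time: 11.6
ee_pos: [0.4107, 0.0996, 0.1994]
eef_rot: [0.732, 0.682, 0.0, 0.001]
ft_force: [0.1, -0.5, 0.3]
width: 0.0626
```

>>> {"fn": "play_rows", "kwargs": {"motion": [[-0.22,0.03,0,0,0,0,72],[-0.45,0.06,0,0,0,0,72],[-0.68,0.09,0,0,0,0,72],[-0.89,0.11,0,0,0,0,72]]}}

```text
time: 12.1
ee_pos: [0.4203, -0.0795, 0.1994]
eef_rot: [0.732, 0.682, 0.0, 0.001]
ft_force: [0.9, 0.0, 0.1]
width: 0.0625
```

```bash
python3 - <<'E'
from h import *
s=r.read_state();print(s['time'],s['ee_pos'],s['width'],s['joint_positions'].round(2))
cmd((.39,-.262,.13),-8)
c=eyes.camera('top')
a=cv2.resize(c['image'][185:265,360:440],(400,400),interpolation=cv2.INTER_NEAREST)
b=cv2.resize(c['image'][190:240,190:240],(400,400),interpolation=cv2.INTER_NEAREST)
save(np.hstack([a,b]),'v7.png')
E
```

```text
12.1 [ 0.42030266 -0.07953939  0.19935926] 0.06247315527472283 [ 0.87 -0.07 -0.74  1.95 -0.05  1.25  0.07]
shift [-0.9205, -0.0871, 0.3473] turn [0.0005, 0.0004, 0.044] q [0.7547, 0.6561, 0.0, 0.0]
```

View pics/v7.png

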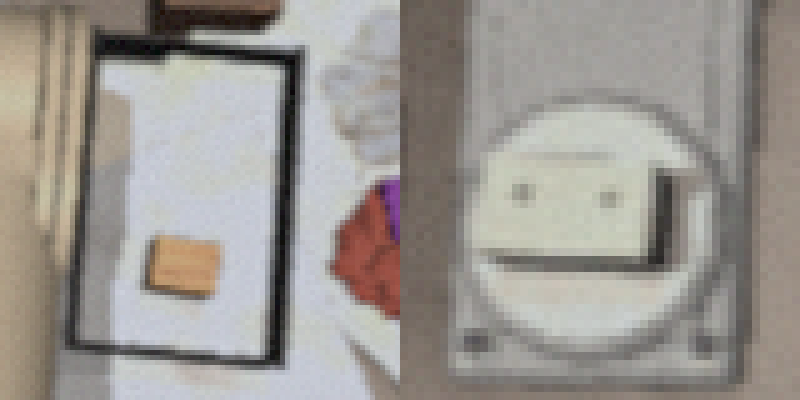

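```bash
python3 - <<'E'
from h import *
c=eyes.camera('top')
for nm,z,q in [('block',.084,[(480,152),(657,168),(648,262),(472,245)])]:
    w=np.array([onz(c,(190+(u-400)/8-.5,190+v/8-.5),z)[:2] for u,v in q]);cen=w.mean(0);lo=w[1]-w[0]+w[2]-w[3];print(cen,np.linalg.norm(lo)/2,np.degrees(np.arctan2(*lo[::-1])))
print('table',onz(c,(213.75,217.75),.035),onz(c,(213.1,217.5),.035))
E
```

```text
[0.47590883 0.3641507 ] 0.07453757734684459 -96.62107438693988
table [0.4750551  0.36225361 0.035     ] [0.47597638 0.36451316 0.035     ]
```

>>> {"fn": "play_rows", "kwargs": {"motion": [[-0.2,0,0,0,0,0.044,72],[-0.42,-0.02,0,0,0,0.044,72],[-0.64,-0.05,0,0,0,0.044,72],[-0.86,-0.08,0.1,0,0,0.044,72],[-0.92,-0.087,0.3,0,0,0.044,72]]}}

```text
time: 12.82
ee_pos: [0.3903, -0.263, 0.1396]
eef_rot: [0.756, 0.655, 0.0, 0.002]
ft_force: [0.0, -0.2, -0.2]
width: 0.0628
```

```bash
python3 - <<'E'
from h import *
s=r.read_state();print(s['time'],s['ee_pos'],s['width'],s['joint_positions'].round(2))
cmd((.39,-.2604,.03),-8)
E
```

```text
12.825 [ 0.39029545 -0.26299692  0.13958824] 0.0628470668300666 [ 1.03  0.09 -0.55  1.94  0.06  1.12  0.31]
shift [0.0138, -0.0049, 0.5479] turn [0.0019, 0.0013, -0.0019] q [0.7547, 0.6561, 0.0, 0.0]
```

>>> {"fn": "play_rows", "kwargs": {"motion": [[0.014,-0.005,0.1,0,0,0,72],[0.014,-0.005,0.3,0,0,0,72],[0.014,-0.005,0.45,0,0,0,72],[0.014,-0.005,0.54,0,0,0,72],[0.014,-0.005,0.54,0,0,0,72]]}}

```text
time: 13.45
ee_pos: [0.389, -0.2562, 0.0303]
eef_rot: [0.754, 0.656, 0.0, -0.001]
ft_force: [0.2, -0.1, 0.0]
width: 0.0624
```

>>> {"fn": "play_rows", "kwargs": {"motion": [[0,0,0,0,0,0,60],[0,0,0,0,0,0,30],[0,0,0,0,0,0,20],[0,0,0,0,0,0,20],[0,0,0,0,0,0,20]], "squeeze": 25}}

```text
time: 14.08
ee_pos: [0.3898, -0.2576, 0.0317]
eef_rot: [0.755, 0.656, 0.0, 0.001]
ft_force: [-1.0, 0.1, 6.7]
width: 0.035
```

>>> {"fn": "play_rows", "kwargs": {"motion": [[0,0,-0.05,0,0,0,20],[0,0,-0.2,0,0,0,20],[0,0,-0.4,0,0,0,20],[0,0,-0.6,0,0,0,20],[0,0,-0.75,0,0,0,20]]}}

```text
time: 14.7
ee_pos: [0.3894, -0.2573, 0.1832]
eef_rot: [0.755, 0.656, 0.0, 0.001]
ft_force: [1.1, -0.0, -1.5]
width: 0.0348
```

```bash
python3 - <<'E'
from h import *
s=r.read_state();print(s['time'],s['ee_pos'],s['width'],s['ft_force'],s['joint_positions'].round(2))
p=s['ee_pos']
for w in [(.42,-.08,.22),(.41,.1,.22),(.42,.27,.22),(.4759,.364,.18)]:
    cmd(w,-8,pos=p,rot=[.7547,.6561,0,0]); p=np.array(w)
E
```

```text
14.7 [ 0.38935344 -0.25734512  0.18323184] 0.034817047819206054 [ 1.06577763 -0.00892738 -1.53192287] [ 1.04  0.04 -0.56  1.89  0.02  1.21  0.33]
shift [0.8994, 0.0284, -0.1838] turn [0.0, 0.0, 0.0] q [0.7547, 0.6561, 0.0, 0.0]
shift [0.8843, -0.1747, 0.0] turn [0.0, 0.0, 0.0] q [0.7547, 0.6561, 0.0, 0.0]
shift [0.8487, -0.0687, 0.0] turn [0.0, 0.0, 0.0] q [0.7547, 0.6561, 0.0, 0.0]
shift [0.5043, 0.2114, 0.2] turn [0.0, 0.0, 0.0] q [0.7547, 0.6561, 0.0, 0.0]
```

>>> {"fn": "play_rows", "kwargs": {"motion": [[0.1,0,-0.1,0,0,0,20],[0.3,0.01,-0.18,0,0,0,20],[0.5,0.02,-0.18,0,0,0,20],[0.7,0.03,-0.18,0,0,0,20],[0.9,0.03,-0.18,0,0,0,20]]}}

```text
time: 15.32
ee_pos: [0.4201, -0.0785, 0.2174]
eef_rot: [0.755, 0.656, -0.0, 0.0]
ft_force: [0.8, 0.4, -1.1]
width: 0.0347
```

>>> {"fn": "play_rows", "kwargs": {"motion": [[0.22,-0.04,0,0,0,0,20],[0.44,-0.09,0,0,0,0,20],[0.66,-0.13,0,0,0,0,20],[0.88,-0.17,0,0,0,0,20]]}}

```text
time: 15.82
ee_pos: [0.4106, 0.1004, 0.2174]
eef_rot: [0.755, 0.656, -0.0, 0.0]
ft_force: [0.3, -0.2, -1.7]
width: 0.035
```

>>> {"fn": "play_rows", "kwargs": {"motion": [[0.21,-0.02,0,0,0,0,20],[0.43,-0.04,0,0,0,0,20],[0.64,-0.05,0,0,0,0,20],[0.85,-0.07,0,0,0,0,20]]}}

```text
time: 16.32
ee_pos: [0.4211, 0.2701, 0.2174]
eef_rot: [0.755, 0.656, -0.0, 0.0]
ft_force: [0.0, -0.9, -1.1]
width: 0.0352
```

```bash
python3 - <<'E'
from h import *
s=r.read_state();print(s['time'],s['ee_pos'],s['width'],s['ft_force'],s['joint_positions'].round(2))
cmd([.4762,.3668,.16],-4)
E
```

```text
16.325 [0.42112906 0.27009433 0.21743217] 0.03517703523164465 [ 0.02563793 -0.88038483 -1.11029411] [ 0.43  0.23 -1.21  1.74  0.22  1.32 -0.97]
shift [0.5176, 0.2046, 0.287] turn [0.0003, 0.0003, -0.0452] q [0.7314, 0.682, 0.0, 0.0]
```

>>> {"fn": "play_rows", "kwargs": {"motion": [[0.18,0.07,0,0,0,-0.015,20],[0.36,0.14,0,0,0,-0.03,20],[0.518,0.205,0.05,0,0,-0.03,20],[0.518,0.205,0.3,0,0,-0.03,20],[0.518,0.205,0.42,0,0,-0.03,20]]}}

```text
time: 16.95
ee_pos: [0.475, 0.3655, 0.1306]
eef_rot: [0.739, 0.674, -0.002, -0.0]
ft_force: [-0.7, -0.1, -1.5]
width: 0.0346
```

>>> {"fn": "play_rows", "kwargs": {"motion": [[0,0,0.02,0,0,0,20],[0,0,0.04,0,0,0,20],[0,0,0.04,0,0,0,20]]}}

```text
time: 17.32
ee_pos: [0.4763, 0.3664, 0.1261]
eef_rot: [0.739, 0.674, 0.001, 0.0]
ft_force: [-0.1, -0.3, -0.7]
width: 0.0346
```

```bash
python3 - <<'E'
from h import *
s=r.read_state();print(s['time'],s['ee_pos'],s['width'],s['ft_force'],s['joint_positions'].round(2))
cmd([.4762,.3668,.117],-6)
E
```

```text
17.325 [0.47634979 0.36638612 0.12613521] 0.0346324188639863 [-0.06656177 -0.25194389 -0.71654783] [ 0.06  0.58 -1.06  1.61  0.52  1.27 -1.18]
shift [0.002, -0.001, 0.0457] turn [0.0007, -0.0004, 0.0077] q [0.7431, 0.6691, 0.0, 0.0]
```

>>> {"fn": "play_rows", "kwargs": {"motion": [[0,0,0.03,0,0,0,20],[0,0,0.05,0,0,0,20],[0,0,0.05,0,0,0,20]]}}

```text
time: 17.7
ee_pos: [0.4759, 0.366, 0.1148]
eef_rot: [0.739, 0.674, -0.0, 0.0]
ft_force: [-0.2, 0.0, -0.7]
width: 0.0351
```

>>> {"fn": "play_rows", "kwargs": {"motion": [[0,0,0.007,0,0,0,20],[0,0,0.007,0,0,0,20]]}}

```text
time: 17.95
ee_pos: [0.476, 0.3662, 0.1137]
eef_rot: [0.739, 0.674, -0.0, 0.0]
ft_force: [-0.1, -0.2, -1.4]
width: 0.0348
```

>>> {"fn": "play_rows", "kwargs": {"motion": [[0,0,0.005,0,0,0,20],[0,0,0.005,0,0,0,20]]}}

```text
time: 18.2
ee_pos: [0.476, 0.3663, 0.1133]
eef_rot: [0.739, 0.674, 0.0, 0.0]
ft_force: [-1.4, -1.8, 5.4]
width: 0.0351
```

Contact at the expected height. Release and retreat.

>>> {"fn": "play_rows", "kwargs": {"motion": [[0,0,0,0,0,0,50],[0,0,0,0,0,0,75],[0,0,0,0,0,0,75],[0,0,-0.25,0,0,0,75],[0,0,-0.55,0,0,0,75]]}}

```text
time: 18.82
ee_pos: [0.4755, 0.3656, 0.2232]
eef_rot: [0.739, 0.674, -0.001, -0.0]
ft_force: [0.8, 0.5, -0.7]
width: 0.0651
```

>>> {"fn": "play_rows", "kwargs": {"motion": [[-0.2,-0.07,-0.25,0,0,0,60],[-0.4,-0.2,-0.5,0,0,0,60],[-0.6,-0.3,-0.6,0,0,0,60],[-0.8,-0.35,-0.6,0,0,0,60],[-1,-0.35,-0.6,0,0,0,60]]}}

```text
time: 19.45
ee_pos: [0.3872, 0.1733, 0.3428]
eef_rot: [0.739, 0.674, 0.0, 0.001]
ft_force: [2.6, -0.5, -2.3]
width: 0.0517
```

```bash
python3 - <<'E'
from h import *
s=r.read_state();print(s['time'],s['ee_pos'],s['width'],s['joint_positions'].round(2))
cs={n:[eyes.camera(n) for _ in range(4)] for n in('side','top')}
I={n:np.mean([c['image'].astype(float) for c in cs[n]],0).astype(np.uint8) for n in cs}
np.savez('v8.npz',**I,**{n+k:cs[n][0][k] for n in cs for k in('mtx','R','t')})
a=cv2.resize(I['top'][120:240,180:300],(400,400),interpolation=cv2.INTER_CUBIC)
a2=cv2.resize(I['top'][190:240,190:240],(300,300),interpolation=cv2.INTER_NEAREST)
b=cv2.resize(I['side'][135:205,270:350],(400,350),interpolation=cv2.INTER_NEAREST)
W=np.zeros((600,800,3),np.uint8);W[:400,:400]=a;W[:350,400:]=b;W[350-350+300:600,500:]=W[300:600,500:];
W=np.zeros((600,800,3),np.uint8);W[:400,:400]=a;W[:350,400:]=b
a3=cv2.resize(I['top'][193:233,190:240],(312,250),interpolation=cv2.INTER_NEAREST);W[350:600,400:712]=a3
save(W,'v8.png')
E
```

```text
19.45 [0.38720866 0.17328721 0.34278149] 0.051672629998308704 [ 0.79 -0.24 -1.09  1.69 -0.21  1.56 -0.37]
```

View pics/v8.png

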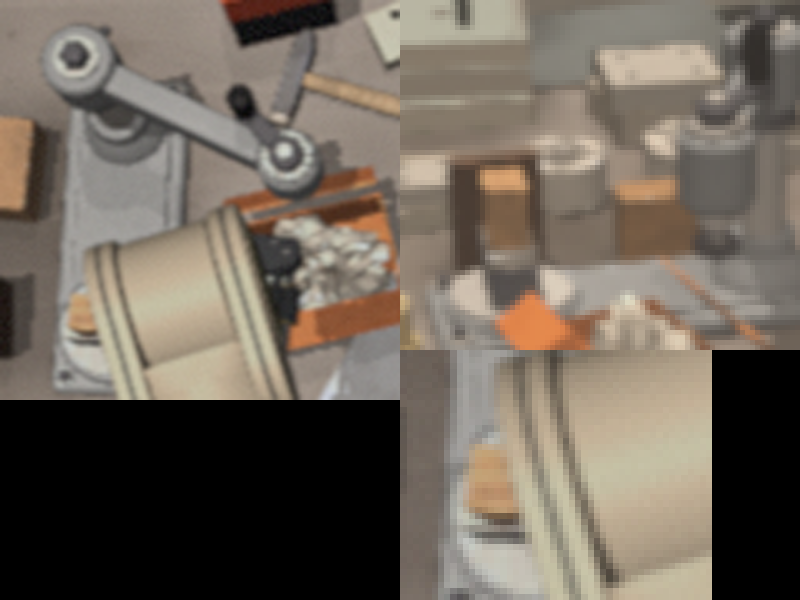

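```bash
python3 - <<'E'
from h import *
d=np.load('v8.npz'); c={k:d['top'+k] for k in('mtx','R','t')}
P=lambda u,v,z: onz(c,(180+u/3.3333-.5,120+v/3.3333-.5),z)[:2]
piv=P(73,53,.266); hub=P(78,62,.24); head=P(285,152,.272); knob=P(240,100,.31)
print('piv',piv,'head',head,'knob',knob,np.linalg.norm(head-piv),np.linalg.norm(knob-head))
T=np.array([.476,.364]); u0=(T-piv); print('T dist',np.linalg.norm(u0),np.degrees(np.arctan2(*u0[::-1])))
u=head-piv; print('beam ang',np.degrees(np.arctan2(*u[::-1])), 'arm', np.degrees(np.arctan2(*u[::-1])-np.arctan2(*u0[::-1]))%360)
k=knob-head; print('knob ang world',np.degrees(np.arctan2(*k[::-1])))
b=piv+u/np.linalg.norm(u)*.1; print('beam',b)
s=r.read_state()
ang=np.degrees(np.arctan2(*u[::-1]))
cmd([*b,.33],ang+90)
E
```

```text
piv [0.6939549  0.35383974] head [0.59459466 0.1594345 ] knob [0.63242679 0.19484533] 0.21832512197900536 0.05181889714658376
T dist 0.21819158893240664 177.331013856478
beam ang -117.07151073377027 arm 65.59747540975172
knob ang world 43.1065770554529
beam [0.64844468 0.26479582]
shift [0.5649, 1.2587, 0.0618] turn [-0.0008, -0.0004, 0.2437] q [0.853, 0.522, 0.0, 0.0]
```

```bash
python3 - <<'E'
from h import *
d=np.load('v8.npz'); c={k:d['side'+k] for k in('mtx','R','t')}; I=cv2.cvtColor(d['side'],cv2.COLOR_RGB2GRAY).astype(float)
h=np.array([.5946,.1594]); n=np.array([-.286,-.958])
for z in (.1423,.1453,.1483,.1513): print('pad bottom front',z,proj(c,[*(h+.018*n),z]).round(2),'pad top front',proj(c,[*(h+.018*n),z+.01]).round(2))
print('head bottom front',proj(c,[*(h+.03*n),.186]).round(2),'head top front',proj(c,[*(h+.03*n),.253]).round(2), 'beam?')
for col in range(327,340): print(col,I[155:192,col].astype(int).tolist())
E
```

```text
pad bottom front 0.1423 [331.73 188.39] pad top front [331.73 185.95]
pad bottom front 0.1453 [331.73 187.66] pad top front [331.73 185.22]
pad bottom front 0.1483 [331.73 186.93] pad top front [331.73 184.48]
pad bottom front 0.1513 [331.73 186.2 ] pad top front [331.74 183.74]
head bottom front [331.74 178.98] head top front [331.76 161.74] beam?
327 [111, 112, 113, 127, 147, 141, 126, 136, 135, 117, 96, 90, 91, 91, 91, 90, 90, 90, 90, 91, 90, 88, 90, 93, 92, 90, 89, 89, 90, 91, 107, 137, 150, 153, 154, 149, 138]
328 [105, 106, 110, 130, 159, 154, 126, 128, 141, 129, 103, 93, 94, 94, 94, 94, 93, 93, 94, 94, 93, 90, 88, 92, 92, 89, 87, 84, 81, 81, 102, 137, 151, 153, 153, 152, 146]
329 [102, 98, 93, 108, 143, 157, 135, 129, 148, 136, 109, 96, 96, 96, 96, 96, 96, 96, 96, 96, 96, 93, 88, 94, 97, 87, 81, 76, 72, 71, 89, 125, 149, 153, 152, 152, 153]
330 [106, 97, 83, 79, 104, 139, 144, 132, 146, 138, 115, 99, 97, 97, 97, 98, 98, 98, 97, 97, 98, 95, 89, 97, 105, 95, 81, 75, 72, 69, 78, 111, 145, 151, 151, 152, 154]
331 [117, 100, 89, 72, 81, 122, 149, 133, 135, 136, 118, 101, 97, 98, 98
[... 773 characters left out ...]
, 124]
336 [101, 92, 82, 87, 106, 132, 122, 127, 148, 136, 111, 98, 97, 97, 97, 97, 97, 97, 97, 96, 96, 94, 89, 99, 116, 128, 115, 86, 72, 72, 78, 104, 131, 135, 134, 133, 129]
337 [93, 89, 106, 128, 130, 130, 115, 124, 140, 128, 104, 95, 96, 96, 95, 96, 96, 95, 95, 95, 94, 92, 91, 107, 121, 135, 131, 103, 83, 81, 89, 112, 134, 138, 137, 136, 132]
338 [89, 108, 135, 151, 142, 123, 120, 134, 133, 118, 98, 92, 93, 93, 93, 93, 93, 92, 92, 92, 91, 90, 94, 108, 115, 122, 123, 109, 98, 96, 100, 115, 133, 140, 140, 139, 135]
339 [94, 127, 139, 134, 122, 112, 125, 137, 126, 106, 92, 89, 89, 89, 89, 89, 89, 89, 89, 90, 91, 94, 102, 110, 112, 113, 113, 108, 106, 104, 103, 111, 127, 140, 141, 139, 137]
```

>>> {"fn": "play_rows", "kwargs": {"motion": [[0.11,0.25,0,0,0,0,70],[0.22,0.5,0,0,0,0,70],[0.34,0.75,0,0,0,0,70],[0.45,1,0,0,0,0,70]]}}

```text
time: 20.35
ee_pos: [0.5598, 0.2319, 0.342]
eef_rot: [0.74, 0.673, 0.0, -0.002]
ft_force: [-0.4, -1.3, 3.2]
width: 0.0607
```

>>> {"fn": "play_rows", "kwargs": {"motion": [[0.06,0.13,0,0,0,0.08,70],[0.11,0.259,0,0,0,0.16,70],[0.115,0.259,0,0,0,0.244,70],[0.115,0.259,0,0,0,0.244,70]]}}

```text
time: 20.85
ee_pos: [0.6107, 0.2507, 0.3423]
eef_rot: [0.853, 0.522, -0.0, -0.001]
ft_force: [-0.9, 0.4, 0.0]
width: 0.0608
```

```bash
python3 - <<'E'
from h import *
s=r.read_state();print(s['time'],s['ee_pos'],s['width'],s['joint_positions'].round(2))
cmd([.6484,.2648,.215],-27.1)
E
```

```text
20.85 [0.61069593 0.25068035 0.34231299] 0.060820910106220163 [ 0.17  0.58 -1.08  1.1   0.51  1.72 -1.22]
shift [0.1484, 0.1373, 0.6363] turn [-0.0016, -0.0004, 0.0001] q [0.8531, 0.5218, 0.0, 0.0]
```

>>> {"fn": "play_rows", "kwargs": {"motion": [[0.08,0.07,0,0,0,0,70],[0.148,0.137,0,0,0,0,70],[0.148,0.137,0.1,0,0,0,70],[0.148,0.137,0.25,0,0,0,70],[0.148,0.137,0.25,0,0,0,70]]}}

```text
time: 21.48
ee_pos: [0.6481, 0.2624, 0.2912]
eef_rot: [0.853, 0.522, -0.002, -0.0]
ft_force: [-0.1, -0.5, 0.5]
width: 0.0608
```

```bash
python3 - <<'E'
from h import *
s=r.read_state();print(s['time'],s['ee_pos'],s['width'],s['joint_positions'].round(2),s['ft_force'])
cmd([.6484,.2648,.215],-27.1)
cs={n:eyes.camera(n) for n in('side','top')}
a=cv2.resize(cs['top']['image'][120:190,190:280],(400,311),interpolation=cv2.INTER_CUBIC)
b=cv2.resize(cs['side']['image'][110:180,300:390],(400,311),interpolation=cv2.INTER_CUBIC)
save(np.hstack([a,b]),'v9.png')
E
```

```text
21.475 [0.64812762 0.2623875  0.29119452] 0.06077837470700186 [ 0.11  0.68 -1.04  1.07  0.57  1.67 -1.22] [-0.11800953 -0.49284779  0.52892893]
shift [0.0123, -0.0033, 0.381] turn [-0.0016, 0.0016, 0.0004] q [0.8531, 0.5218, 0.0, 0.0]
```

View pics/v9.png

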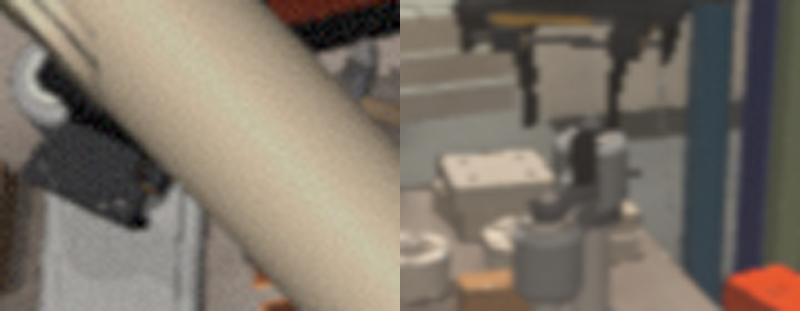

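>>> {"fn": "play_rows", "kwargs": {"motion": [[0.01,0,0.1,0,0,0,70],[0.01,0,0.2,0,0,0,70],[0.01,0,0.24,0,0,0,70]]}}

```text
time: 21.95
ee_pos: [0.6493, 0.2643, 0.2435]
eef_rot: [0.854, 0.521, -0.001, -0.0]
ft_force: [0.4, -0.1, -0.0]
width: 0.0608
```

>>> {"fn": "play_rows", "kwargs": {"motion": [[0,0,0.06,0,0,0,70],[0,0,0.12,0,0,0,70],[0,0,0.12,0,0,0,70]]}}

```text
time: 22.32
ee_pos: [0.6494, 0.2644, 0.2205]
eef_rot: [0.854, 0.521, -0.001, -0.0]
ft_force: [-0.5, -0.0, -0.4]
width: 0.0609
```

>>> {"fn": "play_rows", "kwargs": {"motion": [[0,0,0,0,0,0,60],[0,0,0,0,0,0,45],[0,0,0,0,0,0,34],[0,0,0,0,0,0,25],[0,0,0,0,0,0,25]], "squeeze": 30}}

```text
time: 22.95
ee_pos: [0.6505, 0.2644, 0.2217]
eef_rot: [0.854, 0.52, 0.001, 0.0]
ft_force: [5.0, -0.2, -1.0]
width: 0.03
```

```bash
python3 - <<'E'
from h import *
s=r.read_state();print(s['time'],s['ee_pos'],s['width'],s['joint_positions'].round(2),s['ft_force'],s['torque'])
y=Ro.from_quat(s['eef_rot']).as_matrix()[:,1];print(np.degrees(np.arctan2(y[1],y[0])))
E
```

```text
22.95 [0.65047547 0.2643763  0.22173488] 0.029957347368567155 [ 0.14  0.71 -1.02  1.18  0.59  1.54 -1.25] [ 4.97391425 -0.15710817 -0.96215006] [-0.09471804 -1.02413471  0.05353796]
-27.287227640634196
```

```bash
python3 - <<'E'
from h import *
piv=np.array([.694,.3538]);p=np.array([.6496,.2644]);q=Ro.from_quat([.8535,.5210,0,0])
rel=np.r_[p-piv,0]
for k in range(1,6):
    a=5.2*k; d=Ro.from_euler('z',-a,degrees=True).apply(rel)-rel
    print((q.inv().apply(d)/.2).round(4).tolist(),round(a/90,4))
E
```

```text
[0.0014, -0.0453, 0.0] 0.0578
[0.007, -0.0902, 0.0] 0.1156
[0.0165, -0.1345, 0.0] 0.1733
[0.0301, -0.1777, 0.0] 0.2311
[0.0475, -0.2195, 0.0] 0.2889
```

>>> {"fn": "play_rows", "kwargs": {"motion": [[0.0014,-0.0453,0,0,0,0.0578,25],[0.007,-0.0902,0,0,0,0.1156,25],[0.0165,-0.1345,0,0,0,0.1733,25],[0.0301,-0.1777,0,0,0,0.2311,25],[0.0475,-0.2195,0,0,0,0.2889,25]]}}

```text
time: 23.58
ee_pos: [0.6169, 0.2923, 0.2218]
eef_rot: [0.95, 0.313, 0.002, 0.001]
ft_force: [10.5, -0.7, -1.9]
width: 0.0299
```

>>> {"fn": "play_rows", "kwargs": {"motion": [[0.0014,-0.0453,0,0,0,0.0578,25],[0.007,-0.0902,0,0,0,0.1156,25],[0.0165,-0.1345,0,0,0,0.1733,25],[0.0301,-0.1777,0,0,0,0.2311,25],[0.0475,-0.2195,0,0,0,0.2889,25]]}}

```text
time: 24.2
ee_pos: [0.5972, 0.3329, 0.2218]
eef_rot: [0.996, 0.092, 0.001, 0.001]
ft_force: [5.0, -3.8, 1.2]
width: 0.0298
```

```bash
python3 - <<'E'
from h import *
s=r.read_state();print(s['time'],s['ee_pos'],s['width'],s['joint_positions'].round(2),s['ft_force'],s['torque'])
y=Ro.from_quat(s['eef_rot']).as_matrix()[:,1];print(np.degrees(np.arctan2(y[1],y[0])))
E
```

```text
24.2 [0.59722776 0.33294087 0.22175286] 0.029750855499920518 [-0.02  0.61 -0.89  1.25  0.47  1.49 -2.23] [ 5.0280374  -3.77229093  1.17854851] [-0.91130004 -0.96414358  1.14673668]
-79.43795076676871
```

>>> {"fn": "play_rows", "kwargs": {"motion": [[0.0014,-0.0453,0,0,0,0.0578,25],[0.007,-0.0902,0,0,0,0.1156,25],[0.0115,-0.115,0,0,0,0.149,25],[0.0115,-0.115,0,0,0,0.149,25]]}}

```text
time: 24.7
ee_pos: [0.5946, 0.3575, 0.2218]
eef_rot: [1.0, -0.023, 0.001, -0.0]
ft_force: [4.5, 1.1, 0.5]
width: 0.0298
```

>>> {"fn": "play_rows", "kwargs": {"motion": [[0,0,0,0,0,0,50],[0,0,0,0,0,0,70],[0,0,-0.1,0,0,0,70],[0,0,-0.35,0,0,0,70],[0,0,-0.6,0,0,0,70]]}}

```text
time: 25.32
ee_pos: [0.5939, 0.357, 0.3445]
eef_rot: [1.0, -0.023, 0.0, -0.001]
ft_force: [1.0, 0.7, 0.3]
width: 0.0601
```

```bash
python3 - <<'E'
from h import *
s=r.read_state();print(s['time'],s['ee_pos'],s['width'],s['joint_positions'].round(2),s['ft_force'])
y=Ro.from_quat(s['eef_rot']).as_matrix()[:,1];print(np.degrees(np.arctan2(y[1],y[0])))
E
```

```text
25.325 [0.59389985 0.35695473 0.34451966] 0.06012320550079497 [-0.14  0.59 -0.85  0.99  0.44  1.72 -2.45] [0.95150817 0.69724471 0.277716  ]
-92.6413196124102
```

>>> {"fn": "play_rows", "kwargs": {"motion": [[0,0.2,-0.1,0,0,-0.1,60],[-0.1,0.4,-0.2,0,0,-0.2,60],[-0.3,0.65,-0.25,0,0,-0.3,60],[-0.5,0.85,-0.25,0,0,-0.4,60],[-0.6,1,-0.25,0,0,-0.5,60]]}}

```text
time: 25.95
ee_pos: [0.4639, 0.1629, 0.3928]
eef_rot: [0.932, 0.363, 0.001, 0.001]
ft_force: [-0.6, -1.2, 1.3]
width: 0.0526
```

```bash
cat > look.py <<'E'
from h import *
def look(tag,k=6,names=('side','top')):
    s=r.read_state()
    cs={n:[eyes.camera(n) for _ in range(k)] for n in names}
    I={n:np.mean([c['image'].astype(float) for c in cs[n]],0) for n in cs}
    np.savez(tag+'.npz',**I,**{n+q:cs[n][0][q] for n in cs for q in('mtx','R','t')})
    return I,{n:cs[n][0] for n in cs}
E
python3 - <<'E'
from look import *
s=r.read_state();print(s['time'],s['ee_pos'],s['joint_positions'].round(2))
I,c=look('w0')
a=cv2.resize(I['top'][140:240,180:280],(400,400),interpolation=cv2.INTER_CUBIC)
b=cv2.resize(I['side'][140:210,255:325],(400,400),interpolation=cv2.INTER_NEAREST)
save(np.hstack([a,b]).clip(0,255).astype(np.uint8),'v10.png')
E
```

```text
25.95 [0.463859   0.16294219 0.39279918] [ 0.6   0.08 -1.08  1.45  0.07  1.65 -1.3 ]
```

View pics/v10.png

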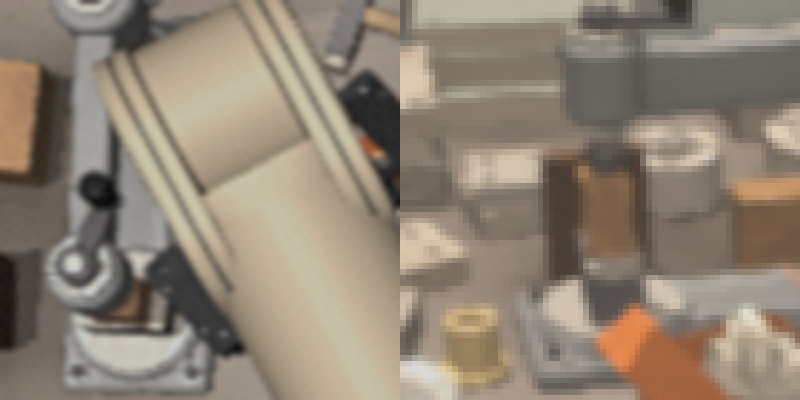

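```bash
python3 - <<'E'
from h import *
d=np.load('w0.npz'); c={k:d['top'+k] for k in('mtx','R','t')}; cs={k:d['side'+k] for k in('mtx','R','t')}
P=lambda u,v,z: onz(c,(180+u/4-.5,140+v/4-.5),z)[:2]
head=P(75,263,.272); knob=P(97,190,.31); k=knob-head
print(head,knob,np.linalg.norm(k),'knob ang',np.degrees(np.arctan2(*k[::-1])))
for z in (.25,.186,.15,.139,.084): print(z,proj(cs,[.476,.364,z]).round(2))
I=cv2.cvtColor(d['side'].astype(np.float32),cv2.COLOR_RGB2GRAY)
for row in (153,155,158,165,166,170,174,178,181): print(row,list(zip(range(279,304),I[row,279:304].astype(int))) if row==153 else I[row,279:304].astype(int).tolist())
print('col profile')
for col in (288,290,291,292,293,294): print(col,I[156:182,col].astype(int).tolist())
E
```

```text
[0.47657627 0.35687549] [0.52289552 0.33260759] 0.05229152764193767 knob ang -27.651253735812617
0.25 [288.53 144.26]
0.186 [289.31 159.26]
0.15 [289.74 167.46]
0.139 [289.87 169.93]
0.084 [290.5  182.06]
153 [(279, np.int64(119)), (280, np.int64(120)), (281, np.int64(122)), (282, np.int64(120)), (283, np.int64(107)), (284, np.int64(95)), (285, np.int64(95)), (286, np.int64(97)), (287, np.int64(99)), (288, np.int64(100)), (289, np.int64(100)), (290, np.int64(100)), (291, np.int64(99)), (292, np.int64(99)), (293, np.int64(97)), (294, np.int64(95)), (295, np.int64(91)), (296, np.int64(87)), (297, np.int64(89)), (298, np.int64(95)), (299, np.int64(98)), (300, np.int64(99)), (301, np.int64(98)), (302, np.int64(99)), (303, np.int64(99))]
155 [161, 164, 164, 151, 122, 98, 95, 98, 99, 100, 100, 100, 100, 99, 97, 95, 91, 87, 89, 94, 97, 98, 98, 98, 99]
158 [125, 125, 125, 122, 109, 97, 95, 98, 100, 101, 101, 101, 100, 99, 97, 95, 91, 87, 86, 91, 94, 95, 95, 94, 94]
165 [146, 141, 136, 134, 134, 133, 132, 127, 110, 90, 85, 90, 91, 91, 90, 98, 108, 117, 131, 156, 163, 150, 143, 145, 142]
166 [
[... 636 characters left out ...]
7, 108, 90, 78, 74, 77, 93, 105, 107, 107, 105, 100, 99, 101, 101, 101, 103, 106, 109]
290 [100, 100, 101, 101, 99, 92, 102, 115, 107, 90, 89, 86, 77, 77, 90, 102, 102, 101, 101, 101, 101, 102, 100, 101, 103, 105]
291 [100, 100, 100, 100, 98, 91, 99, 111, 104, 91, 89, 83, 75, 76, 89, 102, 102, 98, 99, 100, 101, 101, 100, 100, 102, 103]
292 [99, 99, 99, 99, 96, 89, 97, 106, 99, 91, 85, 76, 72, 76, 92, 104, 103, 99, 100, 101, 101, 101, 100, 100, 101, 101]
293 [97, 97, 97, 97, 94, 91, 101, 108, 104, 90, 80, 72, 70, 77, 97, 107, 107, 103, 104, 103, 103, 101, 100, 101, 101, 100]
294 [95, 95, 95, 94, 93, 101, 118, 129, 123, 98, 78, 69, 67, 73, 91, 104, 107, 104, 103, 102, 99, 98, 98, 99, 100, 100]
```

```bash
python3 - <<'E'
from h import *
d=np.load('w0.npz'); c={k:d['top'+k] for k in('mtx','R','t')}; cs={k:d['side'+k] for k in('mtx','R','t')}
for dx,dy in ((0,0),(.01,0),(0,-.01)): print(proj(cs,[.476+dx,.364+dy,.147]).round(2))
th=np.linspace(0,2*np.pi,200)
def sil(x,y,R,z0,z1):
    q=np.array([proj(cs,[x+R*np.cos(a),y+R*np.sin(a),z]) for a in th for z in(z0,z1)]);return q.min(0).round(1),q.max(0).round(1)
for y in (.364,.357): print(y,'head',sil(.476,y,.03,.186,.253),'pad',sil(.476,y,.018,.145,.155),'quill?')
# top: head circle
G=cv2.cvtColor(d['top'].astype(np.float32),cv2.COLOR_RGB2GRAY).astype(np.uint8)
B=cv2.resize(G[185:230,180:225],None,fx=8,fy=8,interpolation=cv2.INTER_CUBIC)
for cx,cy,R in (cv2.HoughCircles(cv2.GaussianBlur(B,(0,0),3),cv2.HOUGH_GRADIENT,1,5,param1=60,param2=12,minRadius=65,maxRadius=100)[0][:6]):
    px=(180+(cx+.5)/8-.5,185+(cy+.5)/8-.5); print('circ',np.round(px,2),R/8,onz(c,px,.253)[:2])
print('expected head R px',468.6*.03/(1.633-.253))
save(cv2.resize(B,(600,600)),'v11.png')
E
```

```text
[289.78 168.13]
[292.17 167.86]
[290.25 169.06]
0.364 head (array([280.9, 141. ]), array([296.7, 162.1])) pad (array([285.3, 164.6]), array([294.2, 170.3])) quill?
0.357 head (array([281.2, 141.6]), array([297.1, 162.7])) pad (array([285.6, 165.3]), array([294.5, 171. ])) quill?
circ [203.88 209.12] 9.0875 [0.46791824 0.34457337]
circ [197.75 202.88] 8.4625 [0.48733174 0.36334824]
expected head R px 10.18695652173913
```

View pics/v11.png

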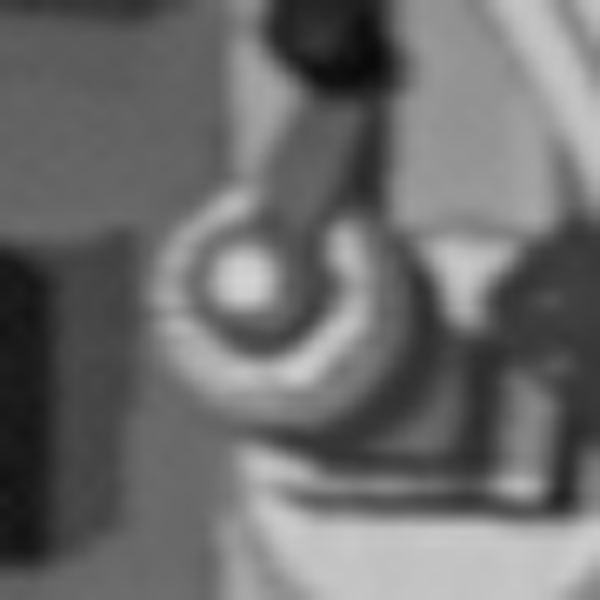

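```bash
python3 - <<'E'
from h import *
cmd([.525,.3345,.36],50)
q=Ro.from_quat(r.read_state()['eef_rot']);print(q.as_matrix().round(2))
E
```

```text
shift [0.7935, -0.4297, 0.158] turn [-0.0009, 0.0002, 0.9143] q [0.9397, -0.342, 0.0, 0.0]
[[ 0.74  0.67 -0.  ]
 [ 0.67 -0.74  0.  ]
 [ 0.   -0.   -1.  ]]
```

>>> {"fn": "play_rows", "kwargs": {"motion": [[0.1,-0.06,0,0,0,-0.11,60],[0.2,-0.12,0,0,0,-0.22,60],[0.3,-0.18,0,0,0,-0.33,60],[0.4,-0.24,0,0,0,-0.44,60],[0.5,-0.28,0,0,0,-0.55,60]]}}

```text
time: 27.18
ee_pos: [0.5021, 0.2732, 0.3914]
eef_rot: [0.694, 0.72, 0.0, -0.0]
ft_force: [0.6, -0.6, -0.4]
width: 0.0521
```

>>> {"fn": "play_rows", "kwargs": {"motion": [[0,0,0,0,0,-0.11,65],[0,0,0,0,0,-0.22,65],[0,0,0,0,0,-0.33,65],[0,0,0,0,0,-0.44,65],[0,0,0,0,0,-0.536,65]]}}

```text
time: 27.8
ee_pos: [0.502, 0.2722, 0.3913]
eef_rot: [0.34, 0.94, 0.0, -0.0]
ft_force: [0.1, 1.0, 1.0]
width: 0.0563
```

```bash
python3 - <<'E'
from h import *
s=r.read_state();print(s['time'],s['ee_pos'],s['width'],s['joint_positions'].round(2))
cmd([.5245,.3345,.345],50)
E
```

```text
27.8 [0.50198639 0.27224394 0.39131122] 0.05632259559432943 [ 0.36  0.47 -1.38  1.25  0.47  1.77 -0.02]
shift [0.1122, 0.3112, 0.2318] turn [0.0002, -0.0006, 0.0029] q [0.342, 0.9397, 0.0, 0.0]
```

>>> {"fn": "play_rows", "kwargs": {"motion": [[0.04,0.1,0,0,0,0,68],[0.08,0.2,0.05,0,0,0,68],[0.112,0.311,0.15,0,0,0,68],[0.112,0.311,0.23,0,0,0,68],[0.112,0.311,0.23,0,0,0,68]]}}

```text
time: 28.42
ee_pos: [0.5246, 0.3334, 0.3444]
eef_rot: [0.342, 0.94, -0.001, -0.001]
ft_force: [0.1, -0.7, -0.3]
width: 0.0593
```

```bash
python3 - <<'E'
from h import *
s=r.read_state();print(s['time'],s['ee_pos'],s['width'],s['joint_positions'].round(2))
cmd([.5245,.3345,.277],50)
c={n:eyes.camera(n) for n in('side','top')}
b=cv2.resize(c['side']['image'][110:170,255:335],(600,450),interpolation=cv2.INTER_CUBIC)
save(b,'v12.png')
for z in (.31,.265): print([(proj(c['side'],[.5245,.3345,z])-[255,110])*7.5])
print((proj(c['side'],s['ee_pos'])-[255,110])*7.5)
E
```

```text
28.425 [0.52461663 0.33343968 0.34442286] 0.05931388517425722 [ 0.16  0.58 -1.29  1.21  0.56  1.73 -0.11]
shift [0.0036, 0.0042, 0.3371] turn [-0.001, -0.0005, -0.0005] q [0.342, 0.9397, 0.0, 0.0]
[array([348.91763641, 155.57901114])]
[array([351.8812272 , 238.64883459])]
[347.27489789  91.04903557]
```

View pics/v12.png

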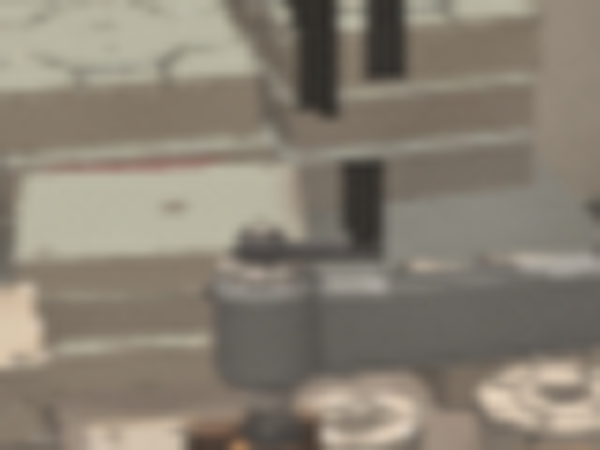

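```bash
python3 - <<'E'
from h import *
cmd([.5268,.335,.277],50)
E
```

```text
shift [-0.002, 0.0114, 0.346] turn [0.0005, 0.0, -0.0011] q [0.342, 0.9397, 0.0, 0.0]
```

>>> {"fn": "play_rows", "kwargs": {"motion": [[0,0.011,0,0,0,0,68],[0,0.011,0.1,0,0,0,68],[0,0.011,0.2,0,0,0,68],[0,0.011,0.3,0,0,0,68],[0,0.011,0.34,0,0,0,68]]}}

```text
time: 29.15
ee_pos: [0.5263, 0.3352, 0.2767]
eef_rot: [0.343, 0.939, -0.0, -0.0]
ft_force: [0.3, -0.5, 0.4]
width: 0.0593
```

>>> {"fn": "play_rows", "kwargs": {"motion": [[0,0,0,0,0,0,50],[0,0,0,0,0,0,35],[0,0,0,0,0,0,25],[0,0,0,0,0,0,20],[0,0,0,0,0,0,20]], "squeeze": 8}}

```text
time: 29.78
ee_pos: [0.5265, 0.336, 0.2781]
eef_rot: [0.342, 0.94, 0.001, 0.0]
ft_force: [0.8, 0.6, 1.3]
width: 0.0244
```

```bash
python3 - <<'E'
from h import *
s=r.read_state();print(s['time'],s['ee_pos'],s['width'],s['joint_positions'].round(2),s['ft_force'],s['torque'])
E
```

```text
29.775 [0.52647505 0.33602142 0.27806802] 0.024396288865772584 [ 0.19  0.61 -1.28  1.33  0.58  1.6  -0.14] [0.75769888 0.59258462 1.31551006] [ 0.37605292 -0.47966793  0.05219504]
```

```bash
cat > crank.py <<'E'
from h import *
C0=np.array([.4764,.3587]); a0=-24.4; R=.055
y=np.array([np.cos(np.radians(50)),np.sin(np.radians(50))]); x=np.array([-y[1],y[0]])
def K(t): # t deg wound clockwise
    c=C0+[0,.003*min(t/150,1)]; a=np.radians(a0-t); return c+R*np.array([np.cos(a),np.sin(a)])
def rows(t0,t1,n=4):
    out=[]
    for t in np.linspace(t0,t1,n+1)[1:]:
        d=(K(t)-K(t0))/.2; out.append([round(float(d@x),3),round(float(d@y),3),0,0,0,0,20])
    return out+[out[-1]]
E
python3 -c "
from crank import *
for t in range(0,450,90): print(t,K(t).round(4),rows(t,t+90))
I=None
from look import look
look('c0',8,('side',))"
```

```text
0 [0.5265 0.336 ] [[-0.007, -0.105, 0, 0, 0, 0, 20], [0.028, -0.206, 0, 0, 0, 0, 20], [0.1, -0.285, 0, 0, 0, 0, 20], [0.197, -0.332, 0, 0, 0, 0, 20], [0.197, -0.332, 0, 0, 0, 0, 20]]
90 [0.4537 0.3104] [[0.108, -0.006, 0, 0, 0, 0, 20], [0.212, 0.029, 0, 0, 0, 0, 20], [0.294, 0.1, 0, 0, 0, 0, 20], [0.343, 0.196, 0, 0, 0, 0, 20], [0.343, 0.196, 0, 0, 0, 0, 20]]
180 [0.4263 0.3844] [[0.008, 0.107, 0, 0, 0, 0, 20], [-0.025, 0.209, 0, 0, 0, 0, 20], [-0.095, 0.29, 0, 0, 0, 0, 20], [-0.191, 0.339, 0, 0, 0, 0, 20], [-0.191, 0.339, 0, 0, 0, 0, 20]]
270 [0.4991 0.4118] [[-0.107, 0.008, 0, 0, 0, 0, 20], [-0.209, -0.025, 0, 0, 0, 0, 20], [-0.29, -0.095, 0, 0, 0, 0, 20], [-0.339, -0.191, 0, 0, 0, 0, 20], [-0.339, -0.191, 0, 0, 0, 0, 20]]
360 [0.5265 0.339 ] [[-0.008, -0.107, 0, 0, 0, 0, 20], [0.025, -0.209, 0, 0, 0, 0, 20], [0.095, -0.29, 0, 0, 0, 0, 20], [0.191, -0.339, 0, 0, 0, 0, 20], [0.191, -0.339, 0, 0, 0, 0, 20]]
```

>>> {"fn": "play_rows", "kwargs": {"motion": [[-0.007,-0.105,0,0,0,0,20],[0.028,-0.206,0,0,0,0,20],[0.1,-0.285,0,0,0,0,20],[0.197,-0.332,0,0,0,0,20],[0.197,-0.332,0,0,0,0,20]], "squeeze": 15}}

```text
time: 30.8
ee_pos: [0.452, 0.3106, 0.2779]
eef_rot: [0.342, 0.94, -0.0, 0.0]
ft_force: [-3.4, -0.8, 6.0]
width: 0.0236
```

```bash
python3 - <<'E'
from look import *
s=r.read_state();print(s['time'],s['ee_pos'],s['width'],s['joint_positions'].round(2),s['ft_force'],s['torque'])
look('c90',8,('side',))
E
```

```text
30.8 [0.45196749 0.31058313 0.27792948] 0.023631854161176347 [ 0.38  0.46 -1.39  1.53  0.45  1.53 -0.14] [-3.43552669 -0.78044709  6.03377629] [-0.09787853  0.3988403   0.00570101]
```

>>> {"fn": "play_rows", "kwargs": {"motion": [[0.108,-0.006,0,0,0,0,20],[0.212,0.029,0,0,0,0,20]]}}

```text
time: 31.45
ee_pos: [0.4256, 0.3412, 0.2779]
eef_rot: [0.343, 0.939, -0.0, 0.0]
ft_force: [8.1, 1.9, 5.0]
width: 0.0239
```

```bash
python3 - <<'E'
from crank import *
s=r.read_state();print(s['time'],s['ee_pos'],s['width'],s['joint_positions'].round(3),s['ft_force'],s['torque'])
print(rows(135,180,2))
E
```

```text
31.45 [0.4256401  0.34121576 0.27793362] 0.023925126984896832 [ 0.311  0.441 -1.387  1.539  0.435  1.522 -0.21 ] [8.13364543 1.87888703 5.00868424] [ 0.30063382 -1.99905406  0.01678066]
[[0.082, 0.071, 0, 0, 0, 0, 20], [0.131, 0.167, 0, 0, 0, 0, 20], [0.131, 0.167, 0, 0, 0, 0, 20]]
```

>>> {"fn": "play_rows", "kwargs": {"motion": [[0.082,0.071,0,0,0,0,20],[0.131,0.167,0,0,0,0,20],[0.131,0.167,0,0,0,0,20]]}}

```text
time: 31.82
ee_pos: [0.4272, 0.3856, 0.2779]
eef_rot: [0.342, 0.94, 0.001, 0.0]
ft_force: [0.5, 1.0, 8.5]
width: 0.0238
```

```bash
cat > ana.py <<'E'
from h import *
import sys
def g(t): return cv2.cvtColor(np.load(t+'.npz')['side'].astype(np.float32),cv2.COLOR_RGB2GRAY)
def show(tags):
    # vertical profile through pad/chock, cols 289..293
    for t in tags: print(t,g(t)[158:176,289:294].mean(1).round(0).astype(int).tolist())
    for a,b in zip(tags,tags[1:]): print(a,b,(g(b)-g(a))[158:176,289:294].mean(1).round(1).tolist())
E
python3 - <<'E'
from look import *
from ana import *
s=r.read_state();print(s['time'],s['ee_pos'],s['width'],s['joint_positions'].round(2),s['ft_force'],s['torque'])
look('c180',8,('side',))
show(['w0','c0','c90','c180'])
E
```

```text
31.825 [0.42715848 0.38564142 0.27785249] 0.023755083912192113 [ 0.15  0.5  -1.32  1.47  0.48  1.55 -0.28] [0.46446148 1.01491321 8.49478365] [ 0.36945338 -0.37823498  0.02100951]
w0 [100, 100, 98, 92, 102, 112, 104, 90, 85, 80, 74, 78, 93, 104, 104, 102, 102, 102]
c0 [99, 99, 96, 91, 100, 111, 104, 91, 85, 79, 73, 77, 93, 103, 103, 101, 101, 101]
c90 [100, 100, 97, 92, 101, 114, 114, 99, 91, 88, 77, 72, 80, 98, 104, 102, 102, 102]
c180 [99, 99, 95, 91, 103, 114, 115, 107, 90, 83, 81, 74, 76, 90, 101, 101, 101, 101]
w0 c0 [-1.600000023841858, -1.7000000476837158, -1.399999976158142, -1.2999999523162842, -1.399999976158142, -1.100000023841858, 0.10000000149011612, 1.5, -0.0, -0.699999988079071, -0.8999999761581421, -0.6000000238418579, -0.30000001192092896, -0.8999999761581421, -1.2999999523162842, -1.2000000476837158, -1.2000000476837158, -1.2000000476837158]
c0 c90 [1.2999999523162842, 1.2999999523162842, 1.2000000476837158, 1.2000000476837158, 1.0, 3.4000000953674316, 9.300000190734863, 7.300000190734863, 5.800000190734863, 8.699999809265137, 4.0, -5.099999904632568, -12.300000190734863, -5.599999904632568, 1.2000000476837158, 1.399999976158142, 0.8999999761581421, 0.800000011920929]
c90 c180 [-1.0, -1.2999999523162842, -2.0999999046325684, -0.6000000238418579, 1.7999999523162842, -0.5, 1.2000000476837158, 8.399999618530273, -1.5, -5.5, 3.0, 2.299999952316284, -4.400000095367432, -7.599999904632568, -2.700000047683716, -0.6000000238418579, -1.0, -0.800000011920929]
```

```bash
python3 -c "
from crank import *
print(rows(180,225,2),rows(225,270,2),rows(270,315,2))"
```

```text
[[0.008, 0.107, 0, 0, 0, 0, 20], [-0.025, 0.209, 0, 0, 0, 0, 20], [-0.025, 0.209, 0, 0, 0, 0, 20]] [[-0.07, 0.081, 0, 0, 0, 0, 20], [-0.166, 0.13, 0, 0, 0, 0, 20], [-0.166, 0.13, 0, 0, 0, 0, 20]] [[-0.107, 0.008, 0, 0, 0, 0, 20], [-0.209, -0.025, 0, 0, 0, 0, 20], [-0.209, -0.025, 0, 0, 0, 0, 20]]
```

>>> {"fn": "play_rows", "kwargs": {"motion": [[0.008,0.107,0,0,0,0,20],[-0.025,0.209,0,0,0,0,20],[-0.025,0.209,0,0,0,0,20]]}}

```text
time: 32.6
ee_pos: [0.4586, 0.414, 0.2775]
eef_rot: [0.343, 0.939, 0.001, -0.0]
ft_force: [1.1, 0.5, 7.2]
width: 0.0237
```

```bash
python3 - <<'E'
from look import *
from ana import *
s=r.read_state();print(s['time'],s['ee_pos'],s['width'],s['joint_positions'].round(2),s['ft_force'],s['torque'])
look('c225',8,('side',))
show(['c0','c90','c180','c225'])
for t in ['c0','c90','c180','c225']: print(t, (g(t)[160:174,286:296]).round(0).astype(int).tolist())
E
```

```text
32.6 [0.45859268 0.41396771 0.27753003] 0.0237490213586645 [ 0.03  0.58 -1.26  1.35  0.55  1.59 -0.29] [1.10956443 0.53956435 7.24185237] [ 0.35669587 -0.43429338 -0.03097756]
c0 [99, 99, 96, 91, 100, 111, 104, 91, 85, 79, 73, 77, 93, 103, 103, 101, 101, 101]
c90 [100, 100, 97, 92, 101, 114, 114, 99, 91, 88, 77, 72, 80, 98, 104, 102, 102, 102]
c180 [99, 99, 95, 91, 103, 114, 115, 107, 90, 83, 81, 74, 76, 90, 101, 101, 101, 101]
c225 [98, 98, 95, 91, 103, 113, 115, 110, 93, 89, 90, 77, 72, 83, 99, 101, 100, 100]
c0 c90 [1.2999999523162842, 1.2999999523162842, 1.2000000476837158, 1.2000000476837158, 1.0, 3.4000000953674316, 9.300000190734863, 7.300000190734863, 5.800000190734863, 8.699999809265137, 4.0, -5.099999904632568, -12.300000190734863, -5.599999904632568, 1.2000000476837158, 1.399999976158142, 0.8999999761581421, 0.800000011920929]
c90 c180 [-1.0, -1.2999999523162842, -2.0999999046325684, -0.6000000238418579, 1.7999999523162842, -0.5, 1.2000000476837158, 8.399999618530273, -1.5, -5.5, 3.0, 2.299999952316284, -4.400000095367432, -7.599999904632568, -2.700000047683716, -0.6000000
[... 2278 characters left out ...]
96], [77, 94, 105, 105, 101, 98, 99, 105, 106, 90]]
c225 [[95, 95, 96, 97, 96, 95, 94, 92, 91, 98], [102, 95, 92, 91, 91, 91, 91, 93, 105, 122], [115, 109, 103, 103, 103, 102, 102, 104, 122, 141], [122, 118, 115, 117, 117, 114, 109, 109, 127, 150], [129, 126, 122, 121, 120, 117, 111, 107, 117, 134], [128, 122, 116, 115, 114, 112, 107, 102, 103, 108], [108, 104, 96, 95, 98, 97, 90, 84, 83, 81], [87, 84, 83, 89, 98, 97, 86, 77, 72, 67], [73, 73, 77, 89, 100, 98, 88, 77, 69, 65], [74, 74, 73, 77, 81, 79, 76, 72, 68, 64], [79, 80, 75, 73, 72, 71, 71, 73, 75, 71], [90, 95, 89, 83, 81, 80, 82, 90, 98, 87], [85, 98, 103, 100, 97, 95, 98, 107, 112, 95], [76, 94, 104, 104, 100, 97, 98, 104, 106, 89]]
```

>>> {"fn": "play_rows", "kwargs": {"motion": [[-0.07,0.081,0,0,0,0,20],[-0.166,0.13,0,0,0,0,20],[-0.166,0.13,0,0,0,0,20]]}}

```text
time: 33.38
ee_pos: [0.5011, 0.4111, 0.2776]
eef_rot: [0.344, 0.939, 0.001, 0.0]
ft_force: [3.0, 2.7, 4.6]
width: 0.0237
```

```bash
python3 - <<'E'
from look import *
from ana import *
s=r.read_state();print(s['time'],s['ee_pos'],s['width'],s['joint_positions'].round(2),s['ft_force'],s['torque'])
look('c270',8,('side',))
show(['c180','c225','c270'])
E
```

```text
33.375 [0.50111303 0.41108604 0.27761371] 0.023667398563317014 [-0.01  0.64 -1.21  1.26  0.59  1.62 -0.24] [3.01660439 2.74191423 4.58718616] [ 0.66803711 -0.98296488 -0.00342865]
c180 [99, 99, 95, 91, 103, 114, 115, 107, 90, 83, 81, 74, 76, 90, 101, 101, 101, 101]
c225 [98, 98, 95, 91, 103, 113, 115, 110, 93, 89, 90, 77, 72, 83, 99, 101, 100, 100]
c270 [98, 98, 95, 91, 102, 113, 115, 113, 98, 86, 81, 76, 72, 79, 95, 100, 100, 100]
c180 c225 [-0.6000000238418579, -0.6000000238418579, -0.30000001192092896, 0.10000000149011612, -0.10000000149011612, -0.5, -0.0, 2.700000047683716, 3.200000047683716, 6.699999809265137, 10.0, 2.5999999046325684, -3.9000000953674316, -6.900000095367432, -2.0999999046325684, -0.699999988079071, -0.30000001192092896, -0.699999988079071]
c225 c270 [-0.10000000149011612, -0.30000001192092896, -0.5, -0.699999988079071, -0.699999988079071, -0.5, 0.10000000149011612, 3.0, 5.0, -3.299999952316284, -9.0, -1.0, 0.20000000298023224, -4.5, -4.900000095367432, -1.2000000476837158, -0.4000000059604645, -0.20000000298023224]
```

>>> {"fn": "play_rows", "kwargs": {"motion": [[-0.107,0.008,0,0,0,0,20],[-0.209,-0.025,0,0,0,0,20],[-0.209,-0.025,0,0,0,0,20]]}}

```text
time: 34.15
ee_pos: [0.5288, 0.3789, 0.2776]
eef_rot: [0.344, 0.939, -0.001, 0.0]
ft_force: [2.0, -1.9, 5.2]
width: 0.0239
```

```bash
python3 - <<'E'
from look import *
from ana import *
s=r.read_state();print(s['time'],s['ee_pos'],s['width'],s['joint_positions'].round(2),s['ft_force'],s['torque'])
look('c315',8,('side',))
show(['c225','c270','c315'])
from crank import rows
print(rows(315,360,2),rows(360,405,2),rows(405,450,2))
E
```

```text
34.15 [0.52878975 0.37892903 0.2775981 ] 0.023932049863390942 [ 0.05  0.64 -1.21  1.25  0.6   1.62 -0.18] [ 1.98616584 -1.86267883  5.2366526 ] [-0.19024467 -0.61294023 -0.03658825]
c225 [98, 98, 95, 91, 103, 113, 115, 110, 93, 89, 90, 77, 72, 83, 99, 101, 100, 100]
c270 [98, 98, 95, 91, 102, 113, 115, 113, 98, 86, 81, 76, 72, 79, 95, 100, 100, 100]
c315 [98, 98, 95, 92, 105, 114, 115, 114, 108, 90, 84, 79, 73, 76, 90, 99, 101, 100]
c225 c270 [-0.10000000149011612, -0.30000001192092896, -0.5, -0.699999988079071, -0.699999988079071, -0.5, 0.10000000149011612, 3.0, 5.0, -3.299999952316284, -9.0, -1.0, 0.20000000298023224, -4.5, -4.900000095367432, -1.2000000476837158, -0.4000000059604645, -0.20000000298023224]
c270 c315 [-0.20000000298023224, 0.30000001192092896, 0.800000011920929, 1.7000000476837158, 2.9000000953674316, 1.100000023841858, -0.6000000238418579, 1.399999976158142, 10.5, 4.099999904632568, 2.200000047683716, 2.9000000953674316, 1.0, -2.5999999046325684, -4.900000095367432, -0.30000001192092896, 0.6000000238418579, 0.30000001192092896]
[[-0.081, -0.07, 0, 0, 0, 0, 20], [-0.13, -0.166, 0, 0, 0, 0, 20], [-0.13, -0.166, 0, 0, 0, 0, 20]] [[-0.008, -0.107, 0, 0, 0, 0, 20], [0.025, -0.209, 0, 0, 0, 0, 20], [0.025, -0.209, 0, 0, 0, 0, 20]] [[0.07, -0.081, 0, 0, 0, 0, 20], [0.166, -0.13, 0, 0, 0, 0, 20], [0.166, -0.13, 0, 0, 0, 0, 20]]
```

>>> {"fn": "play_rows", "kwargs": {"motion": [[-0.081,-0.07,0,0,0,0,20],[-0.13,-0.166,0,0,0,0,20],[-0.13,-0.166,0,0,0,0,20]]}}

```text
time: 34.92
ee_pos: [0.5259, 0.3371, 0.2776]
eef_rot: [0.343, 0.939, -0.001, -0.0]
ft_force: [-2.1, -1.1, 5.9]
width: 0.0234
```

```bash
python3 - <<'E'
from look import *
from ana import *
s=r.read_state();print(s['time'],s['ee_pos'],s['width'],s['joint_positions'].round(2),s['ft_force'],s['torque'])
look('c360',10,('side',))
show(['c0','c270','c315','c360'])
E
```

```text
34.925 [0.5258928  0.33705917 0.27762296] 0.023392801089663826 [ 0.17  0.6  -1.25  1.33  0.56  1.6  -0.13] [-2.08438943 -1.08016553  5.91471722] [-0.31398435  0.14713002 -0.0061811 ]
c0 [99, 99, 96, 91, 100, 111, 104, 91, 85, 79, 73, 77, 93, 103, 103, 101, 101, 101]
c270 [98, 98, 95, 91, 102, 113, 115, 113, 98, 86, 81, 76, 72, 79, 95, 100, 100, 100]
c315 [98, 98, 95, 92, 105, 114, 115, 114, 108, 90, 84, 79, 73, 76, 90, 99, 101, 100]
c360 [99, 99, 95, 93, 106, 114, 115, 114, 109, 93, 85, 79, 74, 76, 89, 99, 101, 101]
c0 c270 [-0.30000001192092896, -0.8999999761581421, -1.600000023841858, -0.0, 2.0999999046325684, 1.899999976158142, 10.699999809265137, 21.5, 12.5, 6.699999809265137, 8.0, -1.2000000476837158, -20.399999618530273, -24.600000381469727, -8.399999618530273, -1.100000023841858, -0.699999988079071, -0.800000011920929]
c270 c315 [-0.20000000298023224, 0.30000001192092896, 0.800000011920929, 1.7000000476837158, 2.9000000953674316, 1.100000023841858, -0.6000000238418579, 1.399999976158142, 10.5, 4.099999904632568, 2.200000047683716, 2.9000000953674316, 1.0, -2.5999999046325684, -4.900000095367432, -0.30000001192092896, 0.6000000238418579, 0.30000001192092896]
c315 c360 [0.5, 0.4000000059604645, 0.20000000298023224, 0.5, 0.800000011920929, 0.699999988079071, 0.699999988079071, 0.4000000059604645, 0.699999988079071, 3.200000047683716, 1.2999999523162842, 0.30000001192092896, 0.4000000059604645, -0.20000000298023224, -0.699999988079071, 0.0, 0.6000000238418579, 0.4000000059604645]
```

>>> {"fn": "play_rows", "kwargs": {"motion": [[-0.008,-0.107,0,0,0,0,20],[0.025,-0.209,0,0,0,0,20],[0.025,-0.209,0,0,0,0,20]]}}

```text
time: 35.8
ee_pos: [0.4946, 0.3094, 0.2776]
eef_rot: [0.342, 0.94, -0.001, 0.0]
ft_force: [-0.8, 1.3, 3.8]
width: 0.0238
```

```bash
python3 - <<'E'
from look import *
from ana import *
s=r.read_state();print(s['time'],s['ee_pos'],s['width'],s['joint_positions'].round(2),s['ft_force'],s['torque'])
look('c405',10,('side',))
show(['c315','c360','c405'])
T=['c0','c90','c180','c225','c270','c315','c360','c405']
print('knob region/blade cols, rows 130-150')
for t in T: print(t,g(t)[159:175,286:296].round(0).astype(int)[[4,5,6,7,8,9,10,11,12,13]].tolist()) if t in('c315','c360','c405') else 0
E
```

```text
35.8 [0.49460403 0.3093878  0.27759469] 0.023777940609005475 [ 0.3   0.52 -1.31  1.44  0.5   1.56 -0.11] [-0.79675769  1.31727321  3.78431615] [ 0.37107593  0.31772183 -0.04935201]
c315 [98, 98, 95, 92, 105, 114, 115, 114, 108, 90, 84, 79, 73, 76, 90, 99, 101, 100]
c360 [99, 99, 95, 93, 106, 114, 115, 114, 109, 93, 85, 79, 74, 76, 89, 99, 101, 101]
c405 [99, 99, 96, 93, 106, 115, 116, 115, 111, 97, 87, 80, 74, 76, 89, 99, 102, 102]
c315 c360 [0.5, 0.4000000059604645, 0.20000000298023224, 0.5, 0.800000011920929, 0.699999988079071, 0.699999988079071, 0.4000000059604645, 0.699999988079071, 3.200000047683716, 1.2999999523162842, 0.30000001192092896, 0.4000000059604645, -0.20000000298023224, -0.699999988079071, 0.0, 0.6000000238418579, 0.4000000059604645]
c360 c405 [0.699999988079071, 0.6000000238418579, 0.699999988079071, 0.4000000059604645, 0.20000000298023224, 0.800000011920929, 1.0, 1.0, 1.899999976158142, 3.5, 1.600000023841858, 0.6000000238418579, 0.30000001192092896, 0.30000001192092896, 0.0, -0.0, 0.5, 1.0]
knob region/blade cols, rows 130-150
c315 [[123, 121, 118, 118, 118, 115, 
[... 657 characters left out ...]
8, 96, 93, 84, 72, 66], [78, 78, 76, 84, 91, 89, 84, 77, 71, 66], [88, 86, 77, 79, 86, 83, 76, 71, 69, 66], [85, 84, 76, 74, 77, 75, 72, 70, 68, 65], [90, 93, 84, 78, 75, 74, 75, 79, 80, 74], [85, 97, 97, 93, 87, 83, 86, 97, 102, 87]]
c405 [[124, 122, 119, 120, 119, 116, 112, 109, 123, 148], [130, 123, 119, 121, 121, 118, 113, 108, 116, 134], [128, 120, 117, 120, 121, 118, 113, 105, 102, 108], [110, 107, 110, 116, 117, 114, 109, 99, 87, 81], [88, 88, 91, 99, 102, 100, 97, 86, 73, 67], [78, 78, 78, 86, 92, 90, 86, 78, 71, 67], [86, 84, 77, 80, 86, 83, 76, 72, 70, 66], [85, 85, 76, 75, 77, 76, 73, 70, 69, 66], [91, 94, 84, 78, 76, 74, 75, 79, 82, 74], [85, 98, 97, 92, 86, 83, 86, 97, 103, 88]]
```

>>> {"fn": "play_rows", "kwargs": {"motion": [[0.07,-0.081,0,0,0,0,20],[0.166,-0.13,0,0,0,0,20],[0.166,-0.13,0,0,0,0,20]]}}

```text
time: 36.67
ee_pos: [0.4529, 0.3117, 0.2776]
eef_rot: [0.342, 0.94, -0.0, 0.0]
ft_force: [-0.9, -0.7, 3.8]
width: 0.0238
```

```bash
python3 - <<'E'
from look import *
from ana import *
s=r.read_state();print(s['time'],s['ee_pos'],s['width'],s['joint_positions'].round(2),s['ft_force'],s['torque'])
look('c450',10,('side',))
from scipy.optimize import brentq
T=['c0','c90','c180','c225','c270','c315','c360','c405','c450']
show(T[-2:])
def cross(p,lev,a,b,up):
    for i in range(a,b):
        if (p[i]-lev)*(p[i+1]-lev)<=0 and (p[i+1]>p[i])==up: return i+(lev-p[i])/(p[i+1]-p[i])
for t in T:
    G=g(t); P=[]
    for col in range(288,294):
        p=G[:,col]; bright=p[162:166].max()
        P.append([cross(p,88,168,175,True) or np.nan, cross(p,100,163,170,False) or np.nan])
    P=np.array(P); hd=G[156:166,288:293].mean(1)
    print(t,'pad',P[:,0].round(2),'quill',P[:,1].round(2),'mean',np.nanmean(P,0).round(2),'headmin',hd[3:7].round(1))
from crank import rows
print(rows(450,485,2),rows(450,500,2))
E
```

```text
36.675 [0.45286513 0.3117166  0.27757542] 0.023764101601506285 [ 0.36  0.44 -1.37  1.53  0.44  1.52 -0.13] [-0.90348101 -0.67036219  3.78282999] [-0.14556928  0.21836112  0.05162708]
c405 [99, 99, 96, 93, 106, 115, 116, 115, 111, 97, 87, 80, 74, 76, 89, 99, 102, 102]
c450 [100, 100, 97, 93, 106, 115, 116, 116, 115, 109, 91, 79, 74, 77, 90, 100, 102, 102]
c405 c450 [0.6000000238418579, 0.6000000238418579, 0.5, 0.10000000149011612, 0.0, 0.10000000149011612, 0.20000000298023224, 0.30000001192092896, 4.099999904632568, 11.800000190734863, 4.5, -0.20000000298023224, 0.0, 0.6000000238418579, 1.2999999523162842, 0.5, 0.20000000298023224, 0.10000000149011612]
c0 pad [168.75 169.62 169.85 169.93 169.69 169.53] quill [164.56 164.39 164.62 164.46 163.79 164.21] mean [169.56 164.34] headmin [ 99.9  97.1  91.7 102.2]
c90 pad [169.66 170.33 170.61 170.75 170.47 170.14] quill [165.32 164.86 164.99 165.3  164.8  164.81] mean [170.32 165.01] headmin [100.8  98.2  92.7 103.3]
c180 pad [170.39 170.81 171.07 171.16 170.97 170.49] quill [165.4  165.59 165.81 165.66 165.13 164.43] mean [170.82 165.34] hea
[... 473 characters left out ...]
admin [ 99.1  96.2  92.2 105.5]
c360 pad [171.3  171.69 172.09 172.45 172.24 171.52] quill [166.38 166.74 166.9  166.77 166.51 165.52] mean [171.88 166.47] headmin [ 99.7  96.5  92.7 106.3]
c405 pad [171.28 171.73 172.13 172.42 172.15 171.5 ] quill [166.53 166.93 167.25 166.98 166.73 165.89] mean [171.87 166.72] headmin [100.3  97.1  92.9 106.1]
c450 pad [171.27 171.72 172.14 172.42 172.03 171.3 ] quill [167.04 167.6  167.89 167.76 167.36 166.19] mean [171.81 167.31] headmin [100.6  97.5  93.  106.1]
[[0.083, -0.01, 0, 0, 0, 0, 20], [0.165, 0.005, 0, 0, 0, 0, 20], [0.165, 0.005, 0, 0, 0, 0, 20]] [[0.119, -0.006, 0, 0, 0, 0, 20], [0.229, 0.038, 0, 0, 0, 0, 20], [0.229, 0.038, 0, 0, 0, 0, 20]]
```

>>> {"fn": "play_rows", "kwargs": {"motion": [[0.076,-0.01,0,0,0,0,20],[0.151,0.002,0,0,0,0,20],[0.151,0.002,0,0,0,0,20],[0.151,0.002,0,0,0,0,20]]}}

```text
time: 37.67
ee_pos: [0.4308, 0.3311, 0.2775]
eef_rot: [0.342, 0.94, -0.0, -0.001]
ft_force: [-5.2, -2.1, 6.7]
width: 0.0236
```

```bash
python3 - <<'E'
from look import *
from ana import *
s=r.read_state();print(s['time'],s['ee_pos'],s['width'],s['joint_positions'].round(2),s['ft_force'])
look('c482',10,('side',))
show(['c450','c482'])
G=g('c482')
for t in('c450','c482'):
    G=g(t);print(t,[ [round(float(v),0) for v in G[164:174,col]] for col in (288,290,292)])
E
```

```text
37.675 [0.43075704 0.33108819 0.27753528] 0.02359183792231189 [ 0.33  0.43 -1.37  1.54  0.42  1.51 -0.18] [-5.18857624 -2.06641178  6.65654022]
c450 [100, 100, 97, 93, 106, 115, 116, 116, 115, 109, 91, 79, 74, 77, 90, 100, 102, 102]
c482 [100, 100, 97, 94, 107, 115, 116, 116, 115, 110, 93, 79, 73, 77, 90, 100, 102, 102]
c450 c482 [-0.20000000298023224, -0.0, 0.10000000149011612, 0.20000000298023224, 0.20000000298023224, 0.10000000149011612, -0.0, 0.0, 0.20000000298023224, 1.2999999523162842, 1.7999999523162842, -0.8999999761581421, -0.8999999761581421, 0.10000000149011612, 0.10000000149011612, 0.0, -0.10000000149011612, -0.10000000149011612]
c450 [[119.0, 117.0, 113.0, 101.0, 81.0, 77.0, 76.0, 84.0, 98.0, 104.0], [121.0, 121.0, 122.0, 117.0, 98.0, 86.0, 77.0, 75.0, 86.0, 99.0], [113.0, 113.0, 113.0, 106.0, 89.0, 76.0, 72.0, 76.0, 88.0, 97.0]]
c482 [[119.0, 117.0, 115.0, 106.0, 84.0, 77.0, 76.0, 85.0, 98.0, 104.0], [121.0, 121.0, 121.0, 117.0, 99.0, 83.0, 75.0, 75.0, 87.0, 99.0], [113.0, 113.0, 113.0, 108.0, 92.0, 76.0, 72.0, 76.0, 88.0, 97.0]]
```

>>> {"fn": "play_rows", "kwargs": {"motion": [[0,0,0,0,0,0,35],[0,0,0,0,0,0,55],[0,0,0,0,0,0,68],[0,0,-0.1,0,0,0,68],[0,0,-0.4,0,0,0,68]]}}

```text
time: 38.8
ee_pos: [0.4302, 0.3301, 0.3578]
eef_rot: [0.343, 0.94, -0.001, -0.001]
ft_force: [0.9, 0.6, 1.1]
width: 0.0569
```

```bash
python3 - <<'E'
from look import *
from ana import *
s=r.read_state();print(s['time'],s['ee_pos'],s['width'],s['joint_positions'].round(2))
cmd([.47,.12,.42],50)
E
```

```text
38.8 [0.43022961 0.33005758 0.35781859] 0.05691903135614708 [ 0.31  0.39 -1.38  1.39  0.38  1.67 -0.14]
shift [-0.828, -0.6767, -0.3096] turn [-0.0017, -0.0004, -0.0007] q [0.342, 0.9397, 0.0, 0.0]
```

>>> {"fn": "play_rows", "kwargs": {"motion": [[0,0,-0.1,0,0,0.1,60],[0,0,-0.2,0,0,0.2,60],[0,0,-0.3,0,0,0.3,60],[0,0,-0.3,0,0,0.4,60],[0,0,-0.3,0,0,0.5,60]]}}

```text
time: 39.42
ee_pos: [0.4303, 0.3315, 0.4193]
eef_rot: [0.678, 0.735, 0.001, 0.0]
ft_force: [0.0, 0.1, 0.2]
width: 0.0519
```

```bash
python3 - <<'E'
from h import *
s=r.read_state();print(s['time'],s['ee_pos'],s['joint_positions'].round(2))
cmd([.46,.08,.42],5)
E
```

```text
39.425 [0.43029854 0.33154587 0.41933241] [ 0.19  0.31 -1.21  1.26  0.29  1.76 -0.86]
shift [-1.2657, 0.0453, -0.0052] turn [0.0011, -0.001, -0.0035] q [0.6756, 0.7373, 0.0, 0.0]
```

>>> {"fn": "play_rows", "kwargs": {"motion": [[-0.2,0,0,0,0,0,60],[-0.4,0.01,0,0,0,0.05,60],[-0.6,0.02,0,0,0,0.1,60],[-0.8,0.03,0,0,0,0.15,60],[-1,0.04,0,0,0,0.2,60]]}}

```text
time: 40.05
ee_pos: [0.4556, 0.1319, 0.419]
eef_rot: [0.783, 0.621, 0.001, 0.001]
ft_force: [0.3, 1.0, 0.6]
width: 0.0523
```

>>> {"fn": "play_rows", "kwargs": {"motion": [[-0.2,0.1,0,0,0,0,60],[-0.4,0.15,0,0,0,0,60],[-0.6,0.2,0,0,0,0,60],[-0.8,0.2,0,0,0,0,60]]}}

```text
time: 40.55
ee_pos: [0.4585, -0.0332, 0.4187]
eef_rot: [0.783, 0.623, 0.001, 0.0]
ft_force: [0.0, -0.2, 0.3]
width: 0.0524
```

```bash
python3 - <<'E'
from look import *
from ana import *
s=r.read_state();print(s['time'],s['ee_pos'],s['joint_positions'].round(2))
look('e',8)
d=np.load('e.npz'); c={k:d['top'+k] for k in('mtx','R','t')}
I=d['top']; G=cv2.cvtColor(I.astype(np.float32),cv2.COLOR_RGB2GRAY)
show(['c482','e'])
print('knob: min gray'); sub=G[180:225,180:225]
m=(cv2.GaussianBlur(sub,(0,0),1)<60).astype(np.uint8); n,l,st,ce=cv2.connectedComponentsWithStats(m)
for i in range(1,n):
    if st[i,4]>8: px=ce[i]+180; print('dark',px.round(1),st[i,4],onz(c,px,.30)[:2].round(4))
hsv=cv2.cvtColor(I.astype(np.uint8),cv2.COLOR_RGB2HSV)
# wood in top
m=((hsv[...,0]>5)&(hsv[...,0]<20)&(hsv[...,1]>90)).astype(np.uint8); m[:195]=0;m[235:]=0;m[:,:185]=0;m[:,240:]=0
ys,xs=np.nonzero(m); print('wood',len(xs), (xs.min(),xs.max(),ys.min(),ys.max()) if len(xs) else '')
for p in [(.476-.0,.3635,.139)]: print('chock exp px',[proj(c,[.476+a,.3635+b,.139]).round(1) for a in(-.0175,.0175) for b in(-.0225,.0225)])
# nut: brightest blob
b=cv2.GaussianBlur(G,(0,0),1)[198:212,190:206]; j=np.unravel_index(b.argmax(),b.shape); print('nut px',j[1]+190,j[0]+198,onz(c,(j[1]+190,j[0]+198),.272)[:2].round(4))
print(G[196:216,188:214].astype(int).tolist())
E
```

```text
40.55 [ 0.45853622 -0.03316584  0.41868355] [ 0.96 -0.04 -0.93  1.46 -0.03  1.7  -0.21]
c482 [100, 100, 97, 94, 107, 115, 116, 116, 115, 110, 93, 79, 73, 77, 90, 100, 102, 102]
e [100, 100, 96, 94, 106, 115, 116, 115, 115, 110, 93, 79, 74, 77, 90, 100, 102, 102]
c482 e [-0.10000000149011612, -0.20000000298023224, -0.30000001192092896, -0.10000000149011612, -0.30000001192092896, -0.4000000059604645, -0.30000001192092896, -0.30000001192092896, -0.4000000059604645, -0.30000001192092896, 0.10000000149011612, 0.20000000298023224, 0.4000000059604645, 0.30000001192092896, 0.10000000149011612, -0.10000000149011612, 0.10000000149011612, 0.20000000298023224]
knob: min gray
dark [189.7 182.3] 23 [0.5399 0.3765]
dark [182.  214.3] 102 [0.446  0.3962]
dark [207.7 218.3] 82 [0.4326 0.3217]
wood 40 (np.int64(210), np.int64(216), np.int64(210), np.int64(220))
chock exp px [array([213.3, 217.9]), array([199.3, 218.2]), array([213.5, 207.2]), array([199.6, 207.5])]
nut px 197 205 [0.4774 0.3606]
[[101, 100, 100, 100, 100, 100, 99, 98, 107, 137, 153, 159, 158, 159, 161, 159, 155, 134, 92, 54, 75, 123, 
[... 1633 characters left out ...]
], [69, 73, 97, 139, 176, 189, 171, 138, 103, 83, 80, 81, 83, 90, 96, 90, 89, 113, 118, 116, 111, 87, 59, 49, 59, 85], [69, 75, 92, 120, 154, 173, 183, 182, 156, 124, 101, 92, 93, 94, 97, 94, 81, 77, 88, 100, 98, 74, 54, 51, 61, 83], [70, 74, 90, 107, 126, 146, 171, 193, 191, 179, 153, 118, 103, 96, 98, 98, 91, 83, 78, 81, 76, 61, 50, 51, 58, 77], [68, 72, 89, 103, 113, 125, 142, 166, 177, 181, 171, 146, 120, 102, 97, 99, 99, 96, 80, 69, 60, 54, 52, 49, 59, 78], [67, 72, 90, 102, 102, 112, 124, 132, 135, 147, 153, 149, 128, 103, 97, 96, 97, 93, 83, 66, 53, 53, 52, 51, 58, 80], [70, 76, 91, 103, 102, 104, 113, 117, 123, 134, 139, 140, 124, 103, 94, 83, 68, 60, 55, 51, 48, 52, 51, 54, 68, 82]]
```

```bash
python3 -c "
from h import *
print(job.close_job())"
```

```text
the job is handed in; nothing more can be done
None
```

I completed the whole sequence and handed the job in at about 41 s. No verdict is reported. My last checks put everything within the limits, but I could only measure the nip indirectly.

- **Block:** it stands at about (0.476, 0.364), within about 1–2 mm of the table centre by the top camera. I felt it touch down at the expected height.
- **Chock:** I set it on the middle of the block's ground top, also felt at the expected height. Its outline in the side view did not shift while I wound the crank.
- **Arm:** the screw axis is about 3.5 mm from the chock's centre and the arm about 1° off square, both inside the limits. It was about 5.5 mm off before winding; leading the crank round drew it closer.
- **Nip:** I wound 482° in total.
    - **Contact:** the pad was still sinking at 270° and did not move from 315° on, so it touched at about 315°. That gives roughly 5.6 mm of push-up, or 5.2 to 7 mm across the possible contact range.
    - **Disagreeing check:** the gap between quill and pad suggested less, about 3.6 to 5.6 mm. I trusted the crank angle, because that gap is only a few pixels tall.
- **Robot:** it let go of everything and stands clear. I went nowhere near the electrodes or the brass bush beyond normal clearance, but I did not measure them again at the end.

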